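# Right the tipped reagent bottle, check-weigh it and return it to its lane

### The arm

A 6-joint arm with a two-finger parallel gripper is mounted at the origin on the work surface. World frame = base frame: x ahead of the robot, y to its left, z up, the work surface at z = 0. Lengths are in m, angles in rad, forces in N, time in s.
With the tool pointing down it reaches from about 0.35 to 0.975 m from the base axis. Payload 4.9 kg.
Tool frame: the origin (TCP) lies at the very end of the fingers, on their centre line; the grasp point (between the pads) lies 19 mm behind it; z points along the fingers, y is the direction in which the jaws open and shut (so a half turn about z gives the same grasp; the last joint's range is limited). The gripper opens to 85 mm and grips with 20 to 120 N. Pads are 22 mm wide; open, the fingers measure 114 mm over their backs; the gripper's body (76 mm by 85 mm) begins 54 mm behind the grasp point. The pads swing forward as they close: fully open they stand 13 mm farther back than shut.
Start: joints at [-1.466, 0.053, 1.613, -0, 1.476, -0.119], TCP at [0.139, -0.609, 0.231] pointing down, gripper open.
Joint ranges: [-3.01, 3.01], [-1.01, 2.22], [0.06, 2.58], [-1.02, 4.17], [0.09, 2.62], [-3.14, 3.14]. Speed limits (rad/s): [2.57, 2.57, 3.14, 3.14, 3.14, 3.14].

### API

Orientations are given as a unit quaternion [w, x, y, z].
In Python, from plant import state, eyes, job_done gives the robot as it stands.
- The arm moves only by the tool apply_moves, never from a script. Its argument "commands" is a list of rows, each an object with "linear": the shift along the tool's x, y, z in m, a list of three; "delta_rot": the turn, a rotation vector about the tool's x, y, z in degrees, a list of three; "fingers": the closure in counts, from 0 (fully open) to 255 (shut). In form: [{"linear": [x, y, z], "delta_rot": [wx, wy, wz], "fingers": fingers}, ...]. A call has exactly 8 rows; each row is the pose to reach, as a shift and turn from the pose commanded when the call began, along the tool's axes at that moment; what a row does not reach only later rows make up. A row lasts 1/10 s, in which the tool goes at most 50 mm and 8.59 degrees, less where a joint would pass 70% of its speed; a pose out of reach is approached as far as the arm can. A call with a gripper value outside its range is refused whole. The fingers move at their own pace and stop on an object; the grip force is fixed at half the most. Time passes only in rows, so rows that repeat a pose let the fingers close, or fill a call up. It gives the time, the measured TCP pose, the force and the opening at its end, in the units of the state.
- state(): the state, without advancing time (a new reading comes with each control period).
- eyes.grab_frame(name): name is "scene" or "top" or "wrist"; returns the picture (420x560x3 uint8, red, green, blue); there is no depth.
- eyes.camera_params(name): a dict with "fx", "fy", "cx", "cy" (pixels), "k1" (the pictures are not rectified: a ray, as slopes to the right and down, at radius r is drawn at 1 + k1 r^2 times it, then the intrinsics apply), "position" and "rotation" of the camera in the world; the wrist camera has in their place "T_tool_cam" (4x4, takes a point from camera to tool coordinates, whose origin is the TCP and whose axes are the flange's). Camera axes: x right, y down, z forward; pixel columns grow to the right and rows downward; lengths in m; the calibration is good to about 2 mm. A picture is of the moment at which its call begins: read the wrist's pose just before it. camera_params takes no time and is no camera call.
- job_done(): hands the job in, once; it reports no verdict.
The state is a dict: "time": time; "joint_pos": joint angles; "joint_vel": joint speeds; "joint_efforts": joint torques, N m; "tool_pos": TCP position; "tool_rot": TCP orientation; "contact_force": force on the tool from outside, world axes, zero at the start; "ft_torque": the same for the moment, N m; "gripper_width": opening from 0.0 (shut) to 1.0 (fully open).
Only numpy, scipy, OpenCV 4.12 (cv2) and the standard library are available. Lean on these libraries where they do the work, as an engineer would, in place of code of your own. Each camera call takes 0.05 s, during which the arm holds its last target.

### The job

A reagent bottle has fallen out of the lane. Stand it upright on the balance pan and let go of it for a second to check that nothing has leaked, then stand it squarely on the black pad in the lane's empty place and slip the loose steel weight ring over its cap down onto its shoulder, like its neighbours. Set the bottle and ring down without dropping them, leave the other bottles in the lane standing in place, and leave the rest of the bench undisturbed.

Things in the scene. Friction and masses are not known exactly. Their poses are not given: they have to be found in the camera images.
- bottle: tipped reagent bottle, white with grey cap, 104 mm long, lying on its side on the bench, cap sideways or away from the robot. Square body 46 x 46 mm, 70 mm high, flat shoulder; round neck 24 mm across; round cap 30 mm across from 78 to 104 mm above the foot. Rigid, 0.15 to 0.31 kg. Origin on its long axis, 52 mm from foot and from cap top; z points foot to cap, x and y are normal to the flat sides
- ring: loose plain steel weight ring lying flat on the bench: 52 mm outside, 35 mm hole, 14 mm high, about 0.12 kg; origin at the centre of its underside, z up. It passes over the bottle's cap (2.5 mm clearance all round) and rests on its shoulder
- balance: fixed bench balance, 126 x 126 mm with a flat 110 x 110 mm steel pan, its top 40 mm above the bench; the pan does not give; origin at the centre of its underside, z up
- pan (a point): centre of the balance pan's top face, 40 mm above the bench
- lane: fixed aluminium bottle lane, 316 mm long along its y axis, 70 mm wide along x; origin at the centre of its underside, z up. Floor 4 mm thick; side rails 12 mm high, 58 mm apart inside; end walls 30 mm high. Places at y = -120, -60, 0, 60, 120 mm; one of the inner three is empty
- pad: fixed black rubber pad, 44 x 44 x 3 mm, on the lane's floor at the empty place; origin at the centre of its underside, 4 mm above the bench, so its top is 7 mm above the bench; axes as the lane's
- neighbour1: upright bottle of the same make in the lane, already wearing its ring (a ring fixed to it, 52 mm across, 14 mm high, on its shoulder); origin at the centre of its underside, z up; leave it standing where it is
- neighbour2: upright bottle of the same make in the lane, already wearing its ring (a ring fixed to it, 52 mm across, 14 mm high, on its shoulder); origin at the centre of its underside, z up; leave it standing where it is
- neighbour3: upright bottle of the same make in the lane, already wearing its ring (a ring fixed to it, 52 mm across, 14 mm high, on its shoulder); origin at the centre of its underside, z up; leave it standing where it is
- neighbour4: upright bottle of the same make in the lane, already wearing its ring (a ring fixed to it, 52 mm across, 14 mm high, on its shoulder); origin at the centre of its underside, z up; leave it standing where it is
- petri: clear closed dish, 54 mm across, 14 mm high, on the bench; bystander, origin at the centre of its underside
- slidebox: grey slide box, 80 x 32 x 28 mm (x, y, z), on the bench; bystander, origin at the centre of its underside
- jar: small amber jar, 40 mm across, 50 mm high; bystander, origin at the centre of its underside
- wash: clear bottle with blue cap, 52 mm across, 130 mm high; bystander, origin at the centre of its underside
- amber: amber bottle with paper label, 56 mm across, 115 mm high; bystander, origin at the centre of its underside
- beaker: glass beaker, 68 mm across, 85 mm high, beyond the lane; bystander, origin at the centre of its underside
- tuberack: white rack with sample tubes, 70 x 160 mm, 82 mm high, beyond the lane; bystander, origin at the centre of its underside
Mind the look-alikes: they are no part of the job. Leave any green or turquoise look-alike of the bottle alone.

How it is judged:
On the way:
1. the bottle stands upright on the balance pan, still and let go for 0.3 s (angle between bottle's own z axis and vertical below 0.1 rad and horizontal distance between bottle and pan below 0.05 m and z of bottle in the frame of pan between 0.047 and 0.057 m and linear speed of bottle below 0.03 m/s and contact force between the fingers and bottle below 0.05 N), for 0.3 s.
At the end, for the whole second after the job is handed in: Bottle at rest on the pad: upright within 0.08 rad, centred within 9 mm, sides within 0.17 rad of the lane's (any quarter turn); ring flat on its shoulder round the neck (either way up), at rest, centred within 9 mm; the four neighbours upright (0.1 rad) within 12 mm of their starts (angle between bottle's own z axis and vertical below 0.08 rad and horizontal distance between bottle and pad below 0.009 m and z of bottle in the frame of pad between 0.05 and 0.06 m and (angle between the x axis of bottle and the x axis of lane, either way round below 0.17 rad or angle between the x axis of bottle and the y axis of lane, either way round below 0.17 rad) and horizontal distance between ring and bottle below 0.009 m and ((angle between ring's own z axis and vertical below 0.12 rad and z of ring in the frame of bottle between 0.014 and 0.023 m) or (angle between ring's own z axis and vertical above 3.02 rad and z of ring in the frame of bottle between 0.028 and 0.037 m)) and linear speed of each of ring, bottle below 0.03 m/s and distance of each of neighbour1, neighbour2, neighbour3, neighbour4 from where it was at the start of the episode below 0.012 m and angle between each of neighbour1, neighbour2, neighbour3, neighbour4's own z axis and vertical below 0.1 rad); the robot touches nothing.
It fails at once if a standing bottle in the lane is knocked (tilted over 0.25 rad or moved over 20 mm) (angle between any of neighbour1, neighbour2, neighbour3, neighbour4's own z axis and vertical above 0.25 rad or distance of any of neighbour1, neighbour2, neighbour3, neighbour4 from where it was at the start of the episode above 0.02 m).
It fails at once if a bystander is shifted by more than 30 mm (distance of any of petri, slidebox, jar, wash, amber, beaker, tuberack from where it was at the start of the episode above 0.03 m).
It fails at once if the bottle or the ring is dropped (moves faster than 0.5 m/s, and not held by the fingers) ((linear speed of bottle above 0.5 m/s and contact force between the fingers and bottle below 0.01 N) or (linear speed of ring above 0.5 m/s and contact force between the fingers and ring below 0.01 N)).
It also fails if it takes over 72 s, if anything falls off the work surface, if the arm or the gripper's body presses on something with over 40 N, if the wrist force passes 120 N, or if a joint passes its speed limit or range.

## Working session

There is one attempt and no reset: what is moved stays moved. The work goes in short steps, Python scripts to look and compute and a tool call to move; the robot and the scene stay as the last step left them, time stands still between calls to the robot, and variables do not carry over. Pictures are saved under pics/ and viewed, and the job is handed in when it is done.

Besides the shell and the picture viewer there is one more tool, called after "Request:" by a JSON object that holds its "api" and its "payload", one argument or row to a line. apply_moves: Moves the arm, as the interface text tells. Its arguments: {"type":"object","properties":{"commands":{"type":"array","items":{"type":"object","properties":{"linear":{"type":"array","items":{"type":"number"}},"delta_rot":{"type":"array","items":{"type":"number"}},"fingers":{"type":"number"}}}}},"required":["commands"]}

```bash
ls; mkdir -p pics; python3 - <<'E'
from plant import state, eyes
import cv2
s=state();print(s)
for n in ["scene","top","wrist"]:
    p=eyes.camera_params(n);print(n,p)
    cv2.imwrite(f"pics/{n}0.png",eyes.grab_frame(n)[:,:,::-1])
E
```

```text
pics
{'time': 0.0, 'joint_pos': array([-1.46597436e+00,  5.33502721e-02,  1.61433139e+00,  3.19276076e-05,
        1.47600303e+00, -1.19014257e-01]), 'joint_vel': array([ 0.0016858 ,  0.00010078, -0.00220439, -0.00026881, -0.00077759,
        0.00026699]), 'joint_efforts': array([-4.08384412e-04, -3.93682337e+01, -3.70180070e+01, -9.47489843e-05,
        6.95703246e-03, -3.24923597e-06]), 'tool_pos': array([ 0.13866548, -0.60876818,  0.23004478]), 'tool_rot': array([-1.04587560e-03,  9.93743329e-01,  1.11683039e-01,  2.33127528e-05]), 'contact_force': array([ 1.20826728,  0.42726583, -0.14801647]), 'ft_torque': array([ 0.0224349 ,  0.03046456, -0.01594757]), 'gripper_width': 1.000590760679885}
scene {'fx': 388.96481970273214, 'fy': 388.96481970273214, 'cx': 278.35115239848324, 'cy': 213.9378469341083, 'k1': -0.0860837597141282, 'position': array([ 0.9580852 , -0.54793963,  0.74440931]), 'rotation': array([-0.3625026 ,  0.88482853,  0.26700441, -0.11991238])}
top {'fx': 477.6419494820223, 'fy': 477.6419494820223, 'cx': 288.6800476283241, 'cy': 211.45828130190318, 'k1': 0.016212841657520707, 'position': array([ 0.4839031 , -0.00523666,  1.17305689]), 'rotation': array([-0.03481189,  0.71447803, -0.69867182,  0.01292108])}
wrist {'fx': 297.0026819984977, 'fy': 297.0026819984977, 'cx': 280.0300873333805, 'cy': 206.65852166298018, 'k1': -0.027986483472832193, 'T_tool_cam': array([[ 1.02600651e-03, -9.52400605e-01, -3.04847560e-01,
         7.83135327e-02],
       [ 9.99999012e-01,  6.84236226e-04,  1.22795309e-03,
        -7.51123022e-04],
       [-9.60915523e-04, -3.04848519e-01,  9.52400366e-01,
        -1.43221261e-01],
       [ 0.00000000e+00,  0.00000000e+00,  0.00000000e+00,
         1.00000000e+00]])}
```

View pics/top0.png

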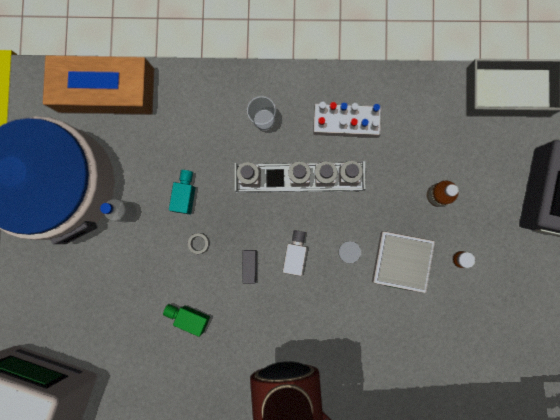

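View pics/scene0.png

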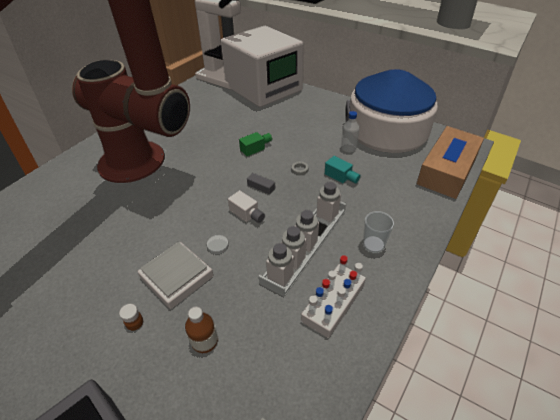

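View pics/wrist0.png

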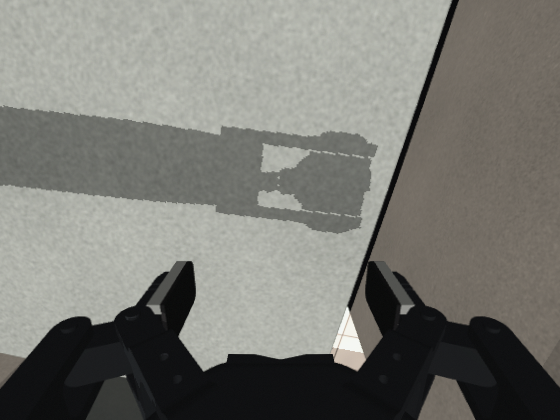

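The white bottle with the grey cap is at top pixel (295,255). Possible mix-ups are the green one at (187,320), the turquoise one at (182,193), and the upright neighbours at (248,173), (299,173), (326,173) and (351,172). The ring lies at (199,243), the pad at (275,178), and the balance at (405,262). I'll check these in close crops and measure them.

```bash
cat > h.py <<'E'
import numpy as np, cv2
from scipy.spatial.transform import Rotation as R
from plant import state, eyes
def q2R(q): return R.from_quat([q[1],q[2],q[3],q[0]])
def cam(n,s=None):
    p=eyes.camera_params(n)
    if n=="wrist":
        s=s or state(); T=np.eye(4);T[:3,:3]=q2R(s['tool_rot']).as_matrix();T[:3,3]=s['tool_pos'];T=T@p['T_tool_cam']
    else:
        T=np.eye(4);T[:3,:3]=q2R(p['rotation']).as_matrix();T[:3,3]=p['position']
    K=np.array([[p['fx'],0,p['cx']],[0,p['fy'],p['cy']],[0,0,1]]);D=np.array([p['k1'],0,0,0,0.])
    return T,K,D
def ray(c,uv):
    T,K,D=c
    u=cv2.undistortPoints(np.array(uv,float).reshape(-1,1,2),K,D)[:,0]
    d=np.c_[u,np.ones(len(u))]@T[:3,:3].T
    return T[:3,3],d
def on_plane(c,uv,z):
    o,d=ray(c,uv); return o+d*((z-o[2])/d[:,2])[:,None]
def tri(c1,u1,c2,u2):
    o1,d1=ray(c1,u1);o2,d2=ray(c2,u2);d1=d1[0];d2=d2[0]
    t=np.linalg.lstsq(np.c_[d1,-d2],o2-o1,rcond=None)[0]
    a=o1+t[0]*d1;b=o2+t[1]*d2;return (a+b)/2,np.linalg.norm(a-b)
def proj(c,P):
    T,K,D=c;P=np.array(P,float).reshape(-1,3);M=np.linalg.inv(T)
    return cv2.projectPoints(P,cv2.Rodrigues(M[:3,:3])[0],M[:3,3],K,D)[0][:,0]
E
python3 - <<'E'
from h import *
im=cv2.imread('pics/top0.png')
a=cv2.resize(im[210:340,150:450],None,fx=2.6,fy=2.6,interpolation=cv2.INTER_CUBIC)
b=cv2.resize(im[145:210,220:380],None,fx=4.8,fy=4.0,interpolation=cv2.INTER_CUBIC)
cv2.imwrite('pics/c0.png',a);cv2.imwrite('pics/c1.png',b)
c=cam('top');hsv=cv2.cvtColor(im,cv2.COLOR_BGR2HSV)
m=(hsv[...,2]>150).astype('uint8')*255
for ct in cv2.findContours(m[130:320,170:480],cv2.RETR_EXTERNAL,cv2.CHAIN_APPROX_NONE,offset=(170,130))[0]:
    if cv2.contourArea(ct)>60:
        r=cv2.minAreaRect(ct);print(cv2.contourArea(ct),r)
sc=cv2.imread('pics/scene0.png');cv2.imwrite('pics/c2.png',cv2.resize(sc[130:300,120:390],None,fx=2.9,fy=2.9,interpolation=cv2.INTER_CUBIC))
E
```

```text
162.5 ((466.75006103515625, 259.7500305175781), (14.849241256713867, 14.142135620117188), 45.0)
507.5 ((294.3431396484375, 257.77703857421875), (18.676189422607422, 32.34064865112305), 9.865806579589844)
2636.5 ((403.70025634765625, 261.67864990234375), (52.4559211730957, 52.70203399658203), 10.12467098236084)
79.0 ((452.0, 190.0), (10.0, 10.0), 90.0)
436.0 ((300.0, 177.0), (26.0, 122.0), 90.0)
130.5 ((346.5, 132.0), (4.0, 65.0), 90.0)
```

View pics/c0.png

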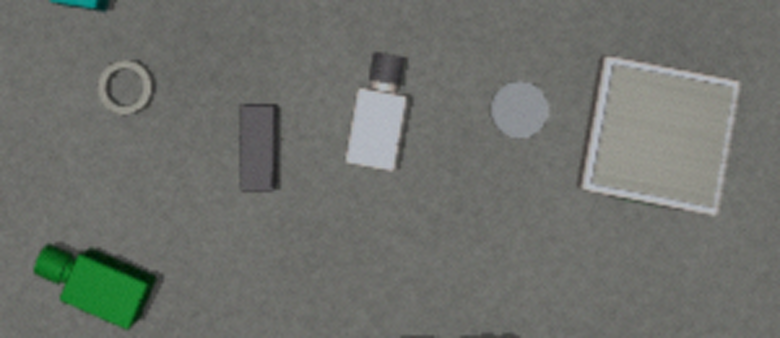

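View pics/c1.png

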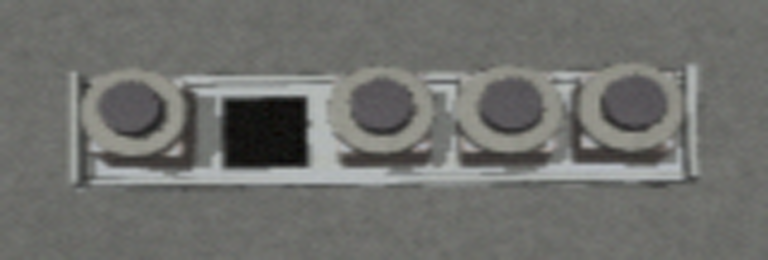

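View pics/c2.png

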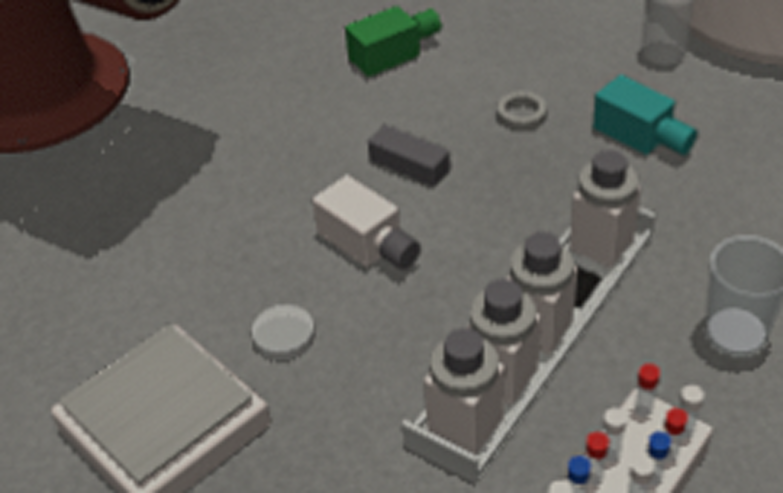

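The crop confirms white body and grey cap at top (294,258), lying down with the cap pointing away from the robot. The others in view are green and turquoise. Next I'll turn these into positions.

```bash
python3 - <<'E'
from h import *
im=cv2.imread('pics/top0.png');c=cam('top')
hsv=cv2.cvtColor(im,cv2.COLOR_BGR2HSV);np.set_printoptions(precision=4,suppress=True)
def mask_rect(m,z,box):
    x0,y0,x1,y1=box;mm=np.zeros(m.shape,'uint8');mm[y0:y1,x0:x1]=m[y0:y1,x0:x1]
    ct=max(cv2.findContours(mm,cv2.RETR_EXTERNAL,cv2.CHAIN_APPROX_NONE)[0],key=cv2.contourArea)
    P=on_plane(c,ct[:,0].astype(float),z)[:,:2]
    r=cv2.minAreaRect((P*1000).astype('float32'));return r,ct
V=hsv[...,2]
m=((V>150)*255).astype('uint8')
print('bottle',mask_rect(m,.046,(275,235,315,285))[0])
print('bal',mask_rect(m,.036,(365,225,445,300))[0])
# pan inner
g=((V<60)*255).astype('uint8')
print('cap',mask_rect(((V<95)*255).astype('uint8'),.030,(288,228,312,245))[0])
print('pad',mask_rect(((V<40)*255).astype('uint8'),.007,(262,165,290,190))[0])
x0,y0,x1,y1=180,225,220,262
rm=((V>128)*255).astype('uint8')
r,ct=mask_rect(rm,.014,(x0,y0,x1,y1));P=on_plane(c,ct[:,0].astype(float),.014)[:,:2]*1000
print('ring',r,cv2.fitEllipse(P.astype('float32')))
print('bg',V[270,220:240:5],V[165:180:4,240])
# lane ends by hand from crop: corners
for n,px,z in [('laneNWout',(234.8,163),.03),('laneSW',(235.5,191),.03),('NE',(364,162),.03),('SE',(365.5,190),.03)]:
    print(n,on_plane(c,[px],z)[0])
for n,px in [('cap248',(247.3,171.8)),('cap299',(299.6,171)),('cap326',(326.3,170.8)),('cap351',(352.3,170.3))]:
    print(n,on_plane(c,[px],.108)[0])
for n,px,z in [('petri',(350,252),.014),('slidebox',(249,266),.028),('jar',(464,260),.05),('amber',(447,191),.115)]: print(n,on_plane(c,[px],z)[0])
E
```

```text
bottle ((451.12628173828125, 14.712915420532227), (43.85806655883789, 75.5699462890625), 81.31123352050781)
bal ((448.2994079589844, -242.18287658691406), (121.84239959716797, 122.59400177001953), 80.51387786865234)
cap ((500.76165771484375, 5.387187957763672), (33.707611083984375, 30.881824493408203), 79.9877700805664)
pad ((645.4476318359375, 67.4908676147461), (37.202022552490234, 39.61991500854492), 1.129300594329834)
ring ((479.9740905761719, 252.3486785888672), (47.13041305541992, 46.73760223388672), 28.59742546081543) ((479.69256591796875, 252.19764709472656), (46.854957580566406, 47.03647232055664), 92.622802734375)
bg [110 110 108 111] [146 127 125 149]
laneNWout [0.6757 0.1645 0.03  ]
laneSW [0.6076 0.1607 0.03  ]
NE [ 0.6838 -0.1472  0.03  ]
SE [ 0.6162 -0.1517  0.03  ]
cap248 [0.6432 0.124  0.108 ]
cap299 [0.6472 0.0062 0.108 ]
cap326 [ 0.6488 -0.0537  0.108 ]
cap351 [ 0.651  -0.1117  0.108 ]
petri [ 0.4672 -0.1185  0.014 ]
slidebox [0.4283 0.123  0.028 ]
jar [ 0.4557 -0.3774  0.05  ]
amber [ 0.6077 -0.3192  0.115 ]
```

```bash
cat >> h.py <<'E'
np.set_printoptions(precision=4,suppress=True)
def toolR(head,tilt,flip=1):
    """z = down tilted by tilt deg toward heading head(deg); jaw horizontal perpendicular to heading"""
    h=np.radians(head);t=np.radians(tilt)
    a=np.array([np.cos(h),np.sin(h),0]);z=np.sin(t)*a-np.cos(t)*np.array([0,0,1])
    y=-np.array([-np.sin(h),np.cos(h),0])*flip
    return np.c_[np.cross(y,z),y,z]
def delta(p,Rt,s=None,p0=None,R0=None):
    s=s or state();R0=q2R(s['tool_rot']).as_matrix() if R0 is None else R0
    p0=s['tool_pos'] if p0 is None else p0
    lin=R0.T@(np.array(p)-p0);rv=R.from_matrix(R0.T@Rt).as_rotvec(degrees=True)
    print('linear',lin.round(4),'rot',rv.round(2),'dist',np.linalg.norm(lin).round(3),'ang',np.linalg.norm(rv).round(1));return lin,rv
def grasp_tcp(G,Rt,off=.019): return np.array(G)+off*Rt[:,2]
E
python3 - <<'E'
from h import *
Rt=toolR(-9.5,-30);print(Rt)
p=grasp_tcp([.453,.014,.030],Rt);print(p)
pre=p-.16*Rt[:,2];print(pre)
delta(pre,Rt)
E
```

```text
[[ 0.8541 -0.165  -0.4931]
 [-0.1429 -0.9863  0.0825]
 [-0.5    -0.     -0.866 ]]
[0.4436 0.0156 0.0135]
[0.5225 0.0024 0.1521]
linear [ 0.51   -0.5107  0.0791] rot [  5.75 -29.61  21.83] dist 0.726 ang 37.2
```

Request:
{"api": "apply_moves", "payload": {
  "commands": [
    {"linear":[0.51,-0.511,0.079],"delta_rot":[5.75,-29.6,21.8],"fingers":0},
    {"linear":[0.51,-0.511,0.079],"delta_rot":[5.75,-29.6,21.8],"fingers":0},
    {"linear":[0.51,-0.511,0.079],"delta_rot":[5.75,-29.6,21.8],"fingers":0},
    {"linear":[0.51,-0.511,0.079],"delta_rot":[5.75,-29.6,21.8],"fingers":0},
    {"linear":[0.51,-0.511,0.079],"delta_rot":[5.75,-29.6,21.8],"fingers":0},
    {"linear":[0.51,-0.511,0.079],"delta_rot":[5.75,-29.6,21.8],"fingers":0},
    {"linear":[0.51,-0.511,0.079],"delta_rot":[5.75,-29.6,21.8],"fingers":0},
    {"linear":[0.51,-0.511,0.079],"delta_rot":[5.75,-29.6,21.8],"fingers":0}
  ]
}}

```text
time: 0.95
tool_pos: [0.3509, -0.2706, 0.1872]
tool_rot: [-0.021, 0.963, -0.08, -0.258]
contact_force: [0.6, -0.5, -0.1]
gripper_width: 0.999
```

```bash
python3 - <<'E'
from h import *
s=state();print(s['joint_pos'],s['tool_pos'],s['tool_rot'])
Rt=toolR(-9.5,-30);p=grasp_tcp([.453,.014,.030],Rt);delta(p-.16*Rt[:,2],Rt)
E
```

```text
[-0.6711 -0.0136  1.8193 -0.252   1.7957  1.0665] [ 0.3509 -0.2706  0.1872] [-0.0208  0.9627 -0.0798 -0.2578]
linear [ 0.1252 -0.2975 -0.0321] rot [ 0.08 -0.02  0.  ] dist 0.324 ang 0.1
```

Request:
{"api": "apply_moves", "payload": {
  "commands": [
    {"linear":[0.125,-0.298,-0.032],"delta_rot":[0,0,0],"fingers":0},
    {"linear":[0.125,-0.298,-0.032],"delta_rot":[0,0,0],"fingers":0},
    {"linear":[0.125,-0.298,-0.032],"delta_rot":[0,0,0],"fingers":0},
    {"linear":[0.125,-0.298,-0.032],"delta_rot":[0,0,0],"fingers":0},
    {"linear":[0.125,-0.298,-0.032],"delta_rot":[0,0,0],"fingers":0},
    {"linear":[0.125,-0.298,-0.032],"delta_rot":[0,0,0],"fingers":0},
    {"linear":[0.125,-0.298,-0.032],"delta_rot":[0,0,0],"fingers":0},
    {"linear":[0.125,-0.298,-0.032],"delta_rot":[0,0,0],"fingers":0}
  ]
}}

```text
time: 1.75
tool_pos: [0.5224, 0.0034, 0.1517]
tool_rot: [-0.02, 0.963, -0.078, -0.258]
contact_force: [-1.2, -0.6, 0.1]
gripper_width: 1.003
```

```bash
python3 - <<'E'
from h import *
s=state();print(s['joint_pos'],s['tool_pos'],s['tool_rot'])
im=eyes.grab_frame('wrist');cv2.imwrite('pics/w1.png',im[:,:,::-1])
c=cam('wrist',s)
# bottle edges predicted
a=np.array([np.cos(np.radians(-9.5)),np.sin(np.radians(-9.5)),0]);n=np.array([-a[1],a[0],0]);f=np.array([.412,.021,.023])
print(proj(c,[f+k*a+sy*.023*n+[0,0,.023] for k in(0,.07) for sy in(-1,1)]))
E
```

```text
[-0.1411  0.2281  1.6212  0.0096  1.8162  1.5908] [0.5224 0.0034 0.1517] [-0.0205  0.9627 -0.0778 -0.2582]
[[302.3364 232.608 ]
 [258.8041 232.5075]
 [307.2053 184.4159]
 [255.061  184.2496]]
```

View pics/w1.png

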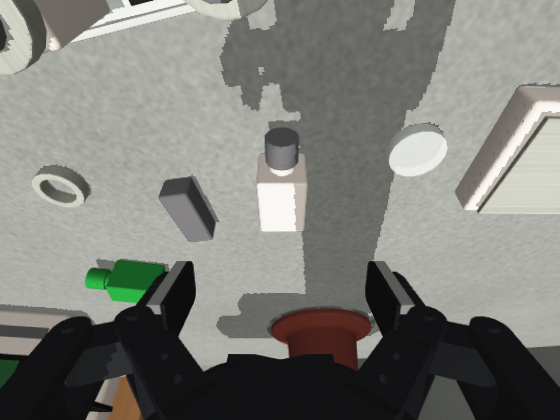

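The wrist view shows the white bottle's foot edge at row 231 (columns 261–305) and its shoulder at row 184, within 1–2 px of my prediction. The approach line is clear, so I'm going in.

Request:
{"api": "apply_moves", "payload": {
  "commands": [
    {"linear":[0,0.002,0.04],"delta_rot":[0,0,0],"fingers":0},
    {"linear":[0,0.002,0.08],"delta_rot":[0,0,0],"fingers":0},
    {"linear":[0,0.002,0.11],"delta_rot":[0,0,0],"fingers":0},
    {"linear":[0,0.002,0.135],"delta_rot":[0,0,0],"fingers":0},
    {"linear":[0,0.002,0.15],"delta_rot":[0,0,0],"fingers":0},
    {"linear":[0,0.002,0.16],"delta_rot":[0,0,0],"fingers":0},
    {"linear":[0,0.002,0.16],"delta_rot":[0,0,0],"fingers":0},
    {"linear":[0,0.002,0.16],"delta_rot":[0,0,0],"fingers":0}
  ]
}}

```text
time: 2.6
tool_pos: [0.4437, 0.0114, 0.0149]
tool_rot: [-0.021, 0.963, -0.08, -0.257]
contact_force: [1.0, -0.4, -0.1]
gripper_width: 1.0
```

```bash
python3 - <<'E'
from h import *
s=state();print(s['joint_pos'],s['tool_pos'])
im=eyes.grab_frame('wrist');cv2.imwrite('pics/w2.png',im[:,:,::-1])
E
```

```text
[-0.1474  0.2407  1.8682  0.0078  1.5537  1.5872] [0.4437 0.0114 0.0149]
```

View pics/w2.png

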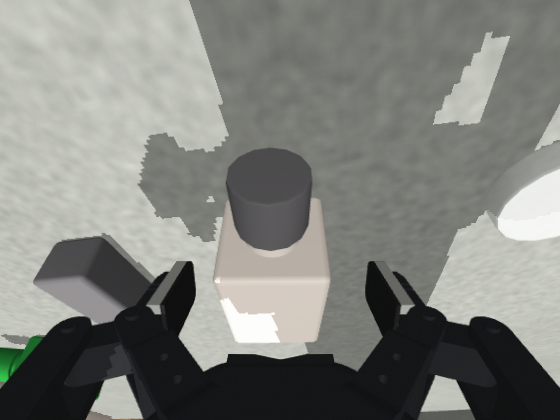

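The bottle sits between the pads, about 3 mm left of centre. I'll shift by that much and close.

Request:
{"api": "apply_moves", "payload": {
  "commands": [
    {"linear":[0,-0.003,0],"delta_rot":[0,0,0],"fingers":0},
    {"linear":[0,-0.003,0],"delta_rot":[0,0,0],"fingers":255},
    {"linear":[0,-0.003,0],"delta_rot":[0,0,0],"fingers":255},
    {"linear":[0,-0.003,0],"delta_rot":[0,0,0],"fingers":255},
    {"linear":[0,-0.003,0],"delta_rot":[0,0,0],"fingers":255},
    {"linear":[0,-0.003,0],"delta_rot":[0,0,0],"fingers":255},
    {"linear":[0,-0.003,0],"delta_rot":[0,0,0],"fingers":255},
    {"linear":[0,-0.003,0],"delta_rot":[0,0,0],"fingers":255}
  ]
}}

```text
time: 3.45
tool_pos: [0.4437, 0.0147, 0.0145]
tool_rot: [-0.021, 0.963, -0.08, -0.257]
contact_force: [2.9, -0.2, 3.2]
gripper_width: 0.532
```

```bash
python3 - <<'E'
from h import *
s=state();print(s['joint_pos'],s['tool_pos'],s['gripper_width'])
# lift target: up 150mm, some toward -y; then tilt to +60 heading -9.5
Rt=toolR(-9.5,60)
delta([.45,-.05,.22],Rt)
delta([.45,.0,.20],toolR(-9.5,-30))
E
```

```text
[-0.1417  0.2419  1.8679  0.0106  1.5533  1.5918] [0.4437 0.0147 0.0145] 0.5323167559561525
linear [-0.0878  0.063  -0.1865] rot [ 0.08 89.89  0.05] dist 0.216 ang 89.9
linear [-0.085   0.0137 -0.1651] rot [ 0.08 -0.11 -0.01] dist 0.186 ang 0.1
```

```bash
python3 - <<'E'
from h import *
J=np.array([[-1.466,.0534,1.6143,0,1.476],[-.1411,.2281,1.6212,.0096,1.8162],[-.1474,.2407,1.8682,.0078,1.5537]])
P=np.array([[.13867,-.60877,.23004],[.5224,.0034,.1517],[.4437,.0114,.0149]])
A=[];b=[]
for j,p in zip(J,P):
    u=np.array([np.cos(j[0]),np.sin(j[0])]);r=p[:2]@u;lat=p[1]*u[0]-p[0]*u[1]
    q2=j[1];q23=q2+j[2];q=q23+j[4]
    A+= [[1,0,np.sin(q2),np.sin(q23),np.sin(q)],[0,1,np.cos(q2),np.cos(q23),np.cos(q)]];b+=[r,p[2]];print(r,lat)
x,res,rk,sv=np.linalg.lstsq(np.array(A),np.array(b),rcond=None);print(x,res,rk,sv)
E
```

```text
0.6199357419077967 0.07422908934662914
0.5167301867127099 0.07683250705169019
0.43721435722897034 0.07644119199004107
[ 0.0891  0.8226 -0.5317  0.5629  0.003 ] [0.0002] 5 [2.9788 2.4465 0.3041 0.2211 0.0105]
```

Request:
{"api": "apply_moves", "payload": {
  "commands": [
    {"linear":[-0.005,0,-0.009],"delta_rot":[0,0,0],"fingers":255},
    {"linear":[-0.015,0,-0.026],"delta_rot":[0,0,0],"fingers":255},
    {"linear":[-0.03,0,-0.052],"delta_rot":[0,0,0],"fingers":255},
    {"linear":[-0.045,0,-0.078],"delta_rot":[0,0,0],"fingers":255},
    {"linear":[-0.06,0,-0.104],"delta_rot":[0,0,0],"fingers":255},
    {"linear":[-0.075,0,-0.13],"delta_rot":[0,0,0],"fingers":255},
    {"linear":[-0.09,0,-0.156],"delta_rot":[0,0,0],"fingers":255},
    {"linear":[-0.1,0,-0.173],"delta_rot":[0,0,0],"fingers":255}
  ]
}}

```text
time: 4.25
tool_pos: [0.4426, 0.0151, 0.2158]
tool_rot: [-0.021, 0.963, -0.08, -0.257]
contact_force: [0.4, -0.1, -2.2]
gripper_width: 0.532
```

```bash
python3 - <<'E'
from h import *
s=state();print(s['joint_pos'],s['contact_force'])
for hd in(-45,-60,-75,-90):
    Rt=toolR(hd,60);p=grasp_tcp([.448,-.242,.17],Rt);print(hd,p);delta(p,Rt)
E
```

```text
[-0.1411 -0.0151  1.7709  0.0115  1.9076  1.5962] [ 0.3803 -0.1386 -2.2336]
-45 [ 0.4596 -0.2536  0.1605]
linear [0.0806 0.2622 0.0178] rot [-10.13  86.73  38.02] dist 0.275 ang 95.2
-60 [ 0.4562 -0.2562  0.1605]
linear [0.0781 0.2654 0.0193] rot [-14.4   83.47  53.89] dist 0.277 ang 100.4
-75 [ 0.4523 -0.2579  0.1605]
linear [0.0749 0.2676 0.0211] rot [-18.62  79.03  69.58] dist 0.279 ang 106.9
-90 [ 0.448  -0.2585  0.1605]
linear [0.0713 0.2689 0.0232] rot [-22.78  73.38  85.02] dist 0.279 ang 114.6
```

Next is the combined tilt and move to a hover over the pan, with heading -60 and tilt 60.

Request:
{"api": "apply_moves", "payload": {
  "commands": [
    {"linear":[0.006,0.02,0.001],"delta_rot":[-1.1,6.4,4.1],"fingers":255},
    {"linear":[0.012,0.041,0.003],"delta_rot":[-2.2,12.8,8.3],"fingers":255},
    {"linear":[0.018,0.061,0.0045],"delta_rot":[-3.3,19.2,12.4],"fingers":255},
    {"linear":[0.024,0.082,0.006],"delta_rot":[-4.4,25.7,16.6],"fingers":255},
    {"linear":[0.03,0.102,0.0075],"delta_rot":[-5.5,32.1,20.7],"fingers":255},
    {"linear":[0.036,0.122,0.009],"delta_rot":[-6.6,38.5,24.9],"fingers":255},
    {"linear":[0.042,0.143,0.0105],"delta_rot":[-7.8,45,29],"fingers":255},
    {"linear":[0.048,0.163,0.012],"delta_rot":[-8.9,51.4,33.2],"fingers":255}
  ]
}}

```text
time: 5.05
tool_pos: [0.45, -0.1521, 0.1789]
tool_rot: [0.159, 0.915, -0.325, 0.18]
contact_force: [0.7, 0.3, -1.3]
gripper_width: 0.525
```

```bash
python3 - <<'E'
from h import *
s=state();print(s['joint_pos'],s['tool_pos'],s['contact_force'])
Rt=toolR(-60,60);p=grasp_tcp([.448,-.242,.17],Rt);delta(p,Rt)
E
```

```text
[-0.2897 -0.5078  2.2263 -0.3769  1.0943  2.0829] [ 0.45   -0.1521  0.1789] [ 0.6726  0.3131 -1.3282]
linear [0.0526 0.0695 0.0602] rot [-5.38 31.96 20.58] dist 0.106 ang 38.4
```

Request:
{"api": "apply_moves", "payload": {
  "commands": [
    {"linear":[0.009,0.012,0.01],"delta_rot":[-0.9,5.3,3.4],"fingers":255},
    {"linear":[0.018,0.023,0.02],"delta_rot":[-1.8,10.7,6.9],"fingers":255},
    {"linear":[0.026,0.035,0.03],"delta_rot":[-2.7,16,10.3],"fingers":255},
    {"linear":[0.035,0.046,0.04],"delta_rot":[-3.6,21.3,13.7],"fingers":255},
    {"linear":[0.044,0.058,0.05],"delta_rot":[-4.5,26.6,17.2],"fingers":255},
    {"linear":[0.053,0.07,0.06],"delta_rot":[-5.4,32,20.6],"fingers":255},
    {"linear":[0.053,0.07,0.06],"delta_rot":[-5.4,32,20.6],"fingers":255},
    {"linear":[0.053,0.07,0.06],"delta_rot":[-5.4,32,20.6],"fingers":255}
  ]
}}

```text
time: 5.85
tool_pos: [0.4443, -0.2596, 0.1753]
tool_rot: [0.238, 0.759, -0.433, 0.424]
contact_force: [0.1, 0.2, -2.0]
gripper_width: 0.528
```

```bash
python3 - <<'E'
from h import *
s=state();print(s['joint_pos'],s['tool_pos'],s['contact_force'])
Rt=toolR(-60,60);p=grasp_tcp([.448,-.242,.17],Rt);delta(p,Rt)
for n in('scene','top','wrist'):
    cv2.imwrite(f'pics/{n}3.png',eyes.grab_frame(n)[:,:,::-1])
im=cv2.imread('pics/scene3.png')
cv2.imwrite('pics/c3.png',cv2.resize(im[160:340,80:350],None,fx=2.9,fy=2.9,interpolation=cv2.INTER_CUBIC))
E
```

```text
[-0.4015 -0.5892  2.4564 -1.0232  0.6243  2.8693] [ 0.4443 -0.2596  0.1753] [ 0.0996  0.1575 -1.952 ]
linear [-0.0109 -0.0118  0.0106] rot [-0.86  1.87  0.18] dist 0.019 ang 2.1
```

View pics/c3.png

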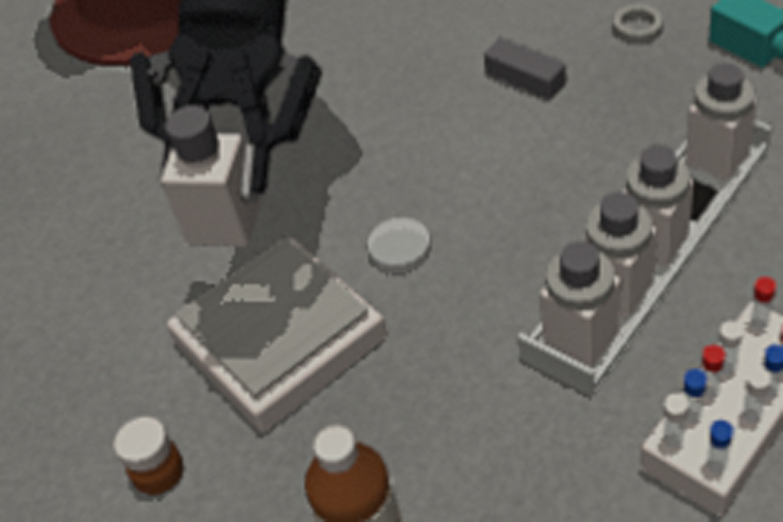

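View pics/wrist3.png

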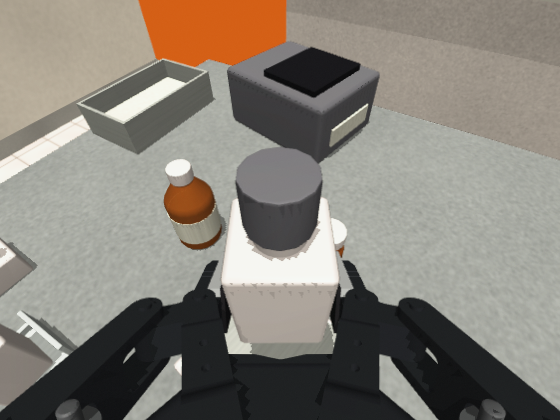

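View pics/top3.png

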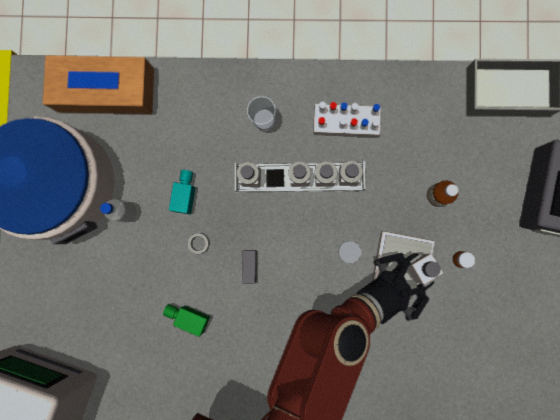

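```bash
cat >> h.py <<'E'
zb=np.array([.866,0,-.5]);foot_t=np.array([-.0324,0,.009]);xb=np.array([.5,0,.866])
def bottle_world(s=None):
    s=s or state();Rm=q2R(s['tool_rot']).as_matrix();return s['tool_pos']+Rm@foot_t, Rm@zb
E
python3 - <<'E'
from h import *
s=state();print(bottle_world(s))
c=cam('wrist',s);Rm=q2R(s['tool_rot']).as_matrix()
pts=[foot_t+.07*zb+sy*.023*np.array([0,1,0])+sx*.023*xb for sx in(-1,1) for sy in(-1,1)]+[foot_t+.104*zb,foot_t+.0*zb-.023*xb]
print(proj(c,[s['tool_pos']+Rm@p for p in pts]))
# want: foot at z .040+.004 on pan
for hd in(-35,-45):
    Rt=toolR(hd,60)
    f=np.array([.456,-.246,.080]);p=f-Rt@foot_t;print(hd,p,Rt@zb);delta(p,Rt,s)
E
```

```text
(array([ 0.441 , -0.2511,  0.1444]), array([ 0.0105, -0.03  ,  0.9995]))
[[220.2246 283.5181]
 [342.1661 283.6261]
 [233.1907 196.1905]
 [328.8949 196.2622]
 [281.3727 175.0026]
 [280.8194 344.1027]]
-35 [ 0.4629 -0.2508  0.1126] [-0.  0.  1.]
linear [-0.0538 -0.0187  0.0351] rot [ 20.48   1.68 -12.68] dist 0.067 ang 24.1
-45 [ 0.4619 -0.2519  0.1126] [-0.  0.  1.]
linear [-0.0535 -0.0173  0.0355] rot [11.9   1.73 -7.55] dist 0.067 ang 14.2
```

Request:
{"api": "apply_moves", "payload": {
  "commands": [
    {"linear":[-0.01,-0.003,0.007],"delta_rot":[4,0.4,-2.5],"fingers":255},
    {"linear":[-0.02,-0.007,0.013],"delta_rot":[8,0.85,-5],"fingers":255},
    {"linear":[-0.03,-0.01,0.02],"delta_rot":[12,1.3,-7.6],"fingers":255},
    {"linear":[-0.04,-0.014,0.026],"delta_rot":[16.2,1.7,-10.1],"fingers":255},
    {"linear":[-0.05,-0.017,0.033],"delta_rot":[16.2,1.7,-10.1],"fingers":255},
    {"linear":[-0.0537,-0.018,0.0353],"delta_rot":[16.2,1.7,-10.1],"fingers":255},
    {"linear":[-0.0537,-0.018,0.0353],"delta_rot":[16.2,1.7,-10.1],"fingers":255},
    {"linear":[-0.0537,-0.018,0.0353],"delta_rot":[16.2,1.7,-10.1],"fingers":255}
  ]
}}

```text
time: 6.8
tool_pos: [0.4624, -0.2514, 0.1125]
tool_rot: [0.171, 0.814, -0.296, 0.47]
contact_force: [0.8, -0.1, -1.6]
gripper_width: 0.532
```

```bash
python3 - <<'E'
from h import *
s=state();print(s['joint_pos'],s['tool_pos'],s['contact_force']);print(bottle_world(s))
Rt=toolR(-40,60)
for z in(.08,.05,.042):
    f=np.array([.456,-.246,z]);p=f-Rt@foot_t;delta(p,Rt,s)
E
```

```text
[-0.5893 -0.5626  2.5735 -0.8304  0.1275  2.4518] [ 0.4624 -0.2514  0.1125] [ 0.8301 -0.1272 -1.5602]
(array([ 0.456 , -0.246 ,  0.0799]), array([ 0.    , -0.0002,  1.    ]))
linear [ 0.0001 -0.     -0.0001] rot [-0.01  0.01  0.  ] dist 0.0 ang 0.0
linear [-0.0259 -0.      0.015 ] rot [-0.01  0.01  0.  ] dist 0.03 ang 0.0
linear [-0.0328 -0.      0.019 ] rot [-0.01  0.01  0.  ] dist 0.038 ang 0.0
```

```bash
python3 - <<'E'
from h import *
s=state()
Rt=toolR(-47,60)
for z in(.055,):
    f=np.array([.461,-.249,z]);p=f-Rt@foot_t;delta(p,Rt,s)
E
```

```text
linear [-0.0187  0.0001  0.0174] rot [-6.07  0.01  3.5 ] dist 0.026 ang 7.0
```

Request:
{"api": "apply_moves", "payload": {
  "commands": [
    {"linear":[-0.003,0,0.003],"delta_rot":[-1,0,0.6],"fingers":255},
    {"linear":[-0.006,0,0.006],"delta_rot":[-2,0,1.2],"fingers":255},
    {"linear":[-0.009,0,0.009],"delta_rot":[-3,0,1.7],"fingers":255},
    {"linear":[-0.012,0,0.012],"delta_rot":[-4,0,2.3],"fingers":255},
    {"linear":[-0.016,0,0.015],"delta_rot":[-5,0,2.9],"fingers":255},
    {"linear":[-0.0187,0,0.0174],"delta_rot":[-6.1,0,3.5],"fingers":255},
    {"linear":[-0.0187,0,0.0174],"delta_rot":[-6.1,0,3.5],"fingers":255},
    {"linear":[-0.0187,0,0.0174],"delta_rot":[-6.1,0,3.5],"fingers":255}
  ]
}}

```text
time: 7.6
tool_pos: [0.4486, -0.2586, 0.1079]
tool_rot: [0.187, 0.803, -0.344, 0.45]
contact_force: [-0.7, -0.4, -1.7]
gripper_width: 0.532
```

```bash
python3 - <<'E'
from h import *
s=state();print(s['joint_pos'],s['tool_pos'],s['contact_force']);print(bottle_world(s))
Rt=toolR(-47,60)
for z in(.055,.045,.042,.039):
    f=np.array([.461,-.249,z]);p=f-Rt@foot_t;delta(p,Rt,s)
for n in('scene','top'):
    cv2.imwrite(f'pics/{n}4.png',eyes.grab_frame(n)[:,:,::-1])
im=cv2.imread('pics/scene4.png');im2=cv2.imread('pics/top4.png')
a=cv2.resize(im[200:320,110:250],(390,334),interpolation=cv2.INTER_CUBIC)
b=cv2.resize(im2[215:315,360:480],(400,334),interpolation=cv2.INTER_CUBIC)
cv2.imwrite('pics/c4.png',np.hstack([a,b]))
E
```

```text
[-0.5564 -0.5561  2.5654 -1.0236  0.2407  2.7217] [ 0.4486 -0.2586  0.1079] [-0.6913 -0.3999 -1.6579]
(array([ 0.4423, -0.2517,  0.0756]), array([ 0.0126, -0.0278,  0.9995]))
linear [-0.0122 -0.0153  0.0193] rot [-1.09  1.65 -0.03] dist 0.027 ang 2.0
linear [-0.0207 -0.0152  0.0246] rot [-1.09  1.65 -0.03] dist 0.036 ang 2.0
linear [-0.0232 -0.0151  0.0262] rot [-1.09  1.65 -0.03] dist 0.038 ang 2.0
linear [-0.0258 -0.0151  0.0277] rot [-1.09  1.65 -0.03] dist 0.041 ang 2.0
```

View pics/c4.png

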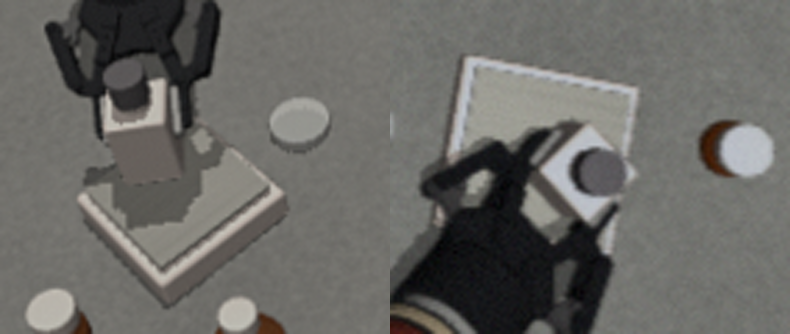

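Heading -47 runs joint 4 into its limit, at about -1.02. Joint 4's free range is on the other side, so I'll lift and come in at a positive heading from the -y side.

```bash
python3 - <<'E'
from h import *
s=state()
Rt=toolR(-15,60)
f=np.array([.50,-.25,.22]);p=f-Rt@foot_t;delta(p,Rt,s)
R2=toolR(20,60);f2=np.array([.50,-.25,.22]);p2=f2-R2@foot_t;delta(p2,R2,s,p,Rt)
R2=toolR(45,60);f2=np.array([.50,-.25,.22]);p2=f2-R2@foot_t;delta(p2,R2,s,p,Rt)
E
```

```text
linear [ 0.1421 -0.0489 -0.0445] rot [ 26.4    1.46 -16.42] dist 0.157 ang 31.1
linear [-0.0008 -0.0048 -0.0013] rot [ 30.31   0.   -17.5 ] dist 0.005 ang 35.0
linear [-0.0021 -0.0073 -0.0036] rot [ 51.96   0.   -30.  ] dist 0.008 ang 60.0
```

Request:
{"api": "apply_moves", "payload": {
  "commands": [
    {"linear":[0.02,-0.007,-0.006],"delta_rot":[2,0.2,-1.2],"fingers":255},
    {"linear":[0.042,-0.014,-0.013],"delta_rot":[5,0.3,-3.1],"fingers":255},
    {"linear":[0.064,-0.022,-0.02],"delta_rot":[9,0.5,-5.6],"fingers":255},
    {"linear":[0.086,-0.03,-0.027],"delta_rot":[13.5,0.75,-8.4],"fingers":255},
    {"linear":[0.107,-0.037,-0.033],"delta_rot":[18,1,-11.2],"fingers":255},
    {"linear":[0.128,-0.044,-0.04],"delta_rot":[22.4,1.25,-14],"fingers":255},
    {"linear":[0.142,-0.049,-0.0445],"delta_rot":[26.4,1.5,-16.4],"fingers":255},
    {"linear":[0.142,-0.049,-0.0445],"delta_rot":[26.4,1.5,-16.4],"fingers":255}
  ]
}}

```text
time: 8.5
tool_pos: [0.4939, -0.2557, 0.2195]
tool_rot: [0.106, 0.856, -0.199, 0.466]
contact_force: [-0.0, 0.3, -3.0]
gripper_width: 0.527
```

```bash
python3 - <<'E'
from h import *
s=state();print(s['joint_pos'],s['tool_pos'],s['contact_force']);print(bottle_world(s))
R2=toolR(35,60);f2=np.array([.49,-.24,.20]);p2=f2-R2@foot_t;delta(p2,R2,s)
E
```

```text
[-0.7297 -0.6951  2.4303  0.5193  0.4834  0.9536] [ 0.4939 -0.2557  0.2195] [-0.0417  0.3188 -3.0146]
(array([ 0.485 , -0.2511,  0.1874]), array([ 0.0433, -0.0261,  0.9987]))
linear [ 0.0075 -0.0198 -0.0124] rot [ 51.95   2.48 -32.03] dist 0.025 ang 61.1
```

Request:
{"api": "apply_moves", "payload": {
  "commands": [
    {"linear":[0.001,-0.0025,-0.0015],"delta_rot":[6.5,0.3,-4],"fingers":255},
    {"linear":[0.002,-0.005,-0.003],"delta_rot":[13,0.6,-8],"fingers":255},
    {"linear":[0.003,-0.0075,-0.005],"delta_rot":[19.5,0.9,-12],"fingers":255},
    {"linear":[0.004,-0.01,-0.006],"delta_rot":[26,1.2,-16],"fingers":255},
    {"linear":[0.005,-0.0125,-0.008],"delta_rot":[32.5,1.5,-20],"fingers":255},
    {"linear":[0.006,-0.015,-0.009],"delta_rot":[39,1.9,-24],"fingers":255},
    {"linear":[0.007,-0.0175,-0.011],"delta_rot":[45.5,2.2,-28],"fingers":255},
    {"linear":[0.0075,-0.02,-0.0125],"delta_rot":[52,2.5,-32],"fingers":255}
  ]
}}

```text
time: 9.3
tool_pos: [0.4965, -0.2371, 0.233]
tool_rot: [-0.15, 0.826, 0.261, 0.477]
contact_force: [0.5, 0.3, -1.7]
gripper_width: 0.529
```

```bash
python3 - <<'E'
from h import *
s=state();print(s['joint_pos'],s['tool_pos'],s['contact_force']);print(bottle_world(s))
R2=toolR(40,60);f2=np.array([.45,-.242,.08]);p2=f2-R2@foot_t;delta(p2,R2,s)
E
```

```text
[-1.0556 -0.1737  2.0693  1.0458  1.4887 -0.3299] [ 0.4965 -0.2371  0.233 ] [ 0.4612  0.3105 -1.7108]
(array([ 0.4897, -0.2419,  0.2005]), array([-0.0014,  0.001 ,  1.    ]))
linear [-0.1206 -0.0236  0.032 ] rot [ 4.39 -0.03 -2.42] dist 0.127 ang 5.0
```

Joints are comfortable now (j4 1.05, j5 1.49). Lowering over the pan.

Request:
{"api": "apply_moves", "payload": {
  "commands": [
    {"linear":[-0.018,-0.004,0.005],"delta_rot":[0.7,0,-0.4],"fingers":255},
    {"linear":[-0.036,-0.007,0.01],"delta_rot":[1.4,0,-0.8],"fingers":255},
    {"linear":[-0.055,-0.011,0.015],"delta_rot":[2.1,0,-1.2],"fingers":255},
    {"linear":[-0.075,-0.015,0.02],"delta_rot":[2.8,0,-1.6],"fingers":255},
    {"linear":[-0.095,-0.019,0.025],"delta_rot":[3.5,0,-2],"fingers":255},
    {"linear":[-0.11,-0.0215,0.029],"delta_rot":[4.4,0,-2.4],"fingers":255},
    {"linear":[-0.1206,-0.0236,0.032],"delta_rot":[4.4,0,-2.4],"fingers":255},
    {"linear":[-0.1206,-0.0236,0.032],"delta_rot":[4.4,0,-2.4],"fingers":255}
  ]
}}

```text
time: 10.1
tool_pos: [0.4564, -0.2346, 0.1114]
tool_rot: [-0.172, 0.815, 0.293, 0.47]
contact_force: [-0.3, 0.9, -1.6]
gripper_width: 0.53
```

```bash
python3 - <<'E'
from h import *
s=state();print(s['joint_pos'],s['tool_pos'],s['contact_force']);print(bottle_world(s))
R2=toolR(40,60);
for z in (.05,.042,.038):
  f2=np.array([.45,-.242,z]);p2=f2-R2@foot_t;delta(p2,R2,s)
for n in('scene','top'):
    cv2.imwrite(f'pics/{n}5.png',eyes.grab_frame(n)[:,:,::-1])
im=cv2.imread('pics/scene5.png');im2=cv2.imread('pics/top5.png')
a=cv2.resize(im[200:320,110:250],(390,334),interpolation=cv2.INTER_CUBIC)
b=cv2.resize(im2[215:315,360:480],(400,334),interpolation=cv2.INTER_CUBIC)
cv2.imwrite('pics/c5.png',np.hstack([a,b]))
cs=cam('scene');ct=cam('top')
f,z=bottle_world(s);print(proj(cs,[f,f+.104*z]),proj(ct,[f+.104*z]))
E
```

```text
[-1.1212  0.0239  2.1251  1.0055  1.4747 -0.6119] [ 0.4564 -0.2346  0.1114] [-0.2613  0.8594 -1.6178]
(array([ 0.4499, -0.2399,  0.0788]), array([ 0.0015, -0.0037,  1.    ]))
linear [-0.0256  0.0016  0.0133] rot [ 0.13 -0.07 -0.33] dist 0.029 ang 0.4
linear [-0.0325  0.0017  0.0173] rot [ 0.13 -0.07 -0.33] dist 0.037 ang 0.4
linear [-0.036   0.0017  0.0192] rot [ 0.13 -0.07 -0.33] dist 0.041 ang 0.4
[[171.7248 254.7709]
 [160.6985 222.5374]] [[417.7806 263.2479]]
```

View pics/c5.png

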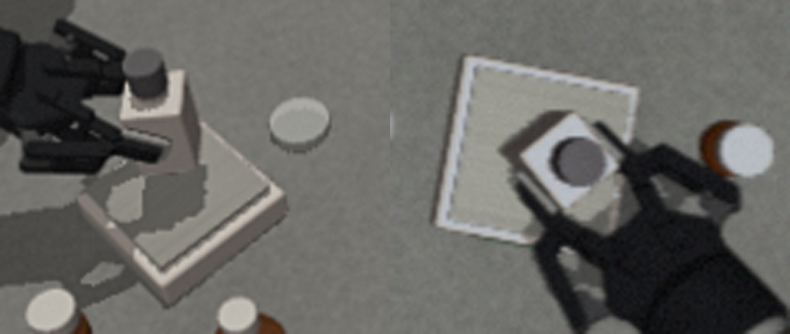

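Request:
{"api": "apply_moves", "payload": {
  "commands": [
    {"linear":[-0.007,0.0005,0.004],"delta_rot":[0,0,-0.1],"fingers":255},
    {"linear":[-0.014,0.001,0.0075],"delta_rot":[0,0,-0.2],"fingers":255},
    {"linear":[-0.02,0.0016,0.0105],"delta_rot":[0,0,-0.3],"fingers":255},
    {"linear":[-0.025,0.0016,0.013],"delta_rot":[0.1,0,-0.3],"fingers":255},
    {"linear":[-0.029,0.0016,0.0152],"delta_rot":[0.1,0,-0.3],"fingers":255},
    {"linear":[-0.031,0.0016,0.0163],"delta_rot":[0.1,0,-0.3],"fingers":255},
    {"linear":[-0.032,0.0016,0.017],"delta_rot":[0.1,0,-0.3],"fingers":255},
    {"linear":[-0.032,0.0016,0.017],"delta_rot":[0.1,0,-0.3],"fingers":255}
  ]
}}

```text
time: 11.0
tool_pos: [0.4572, -0.237, 0.0768]
tool_rot: [-0.17, 0.813, 0.297, 0.471]
contact_force: [0.1, -0.4, -2.1]
gripper_width: 0.532
```

```bash
python3 - <<'E'
from h import *
s=state();print(s['joint_pos'],s['tool_pos'],s['contact_force'],s['ft_torque']);print(bottle_world(s))
im=eyes.grab_frame('scene')[:,:,::-1]
cv2.imwrite('pics/c6.png',cv2.resize(im[200:320,110:250],(780,668),interpolation=cv2.INTER_CUBIC))
E
```

```text
[-1.1221  0.1046  2.1179  1.0123  1.4372 -0.683 ] [ 0.4572 -0.237   0.0768] [ 0.1472 -0.3716 -2.0682] [-0.4497  0.4996 -0.029 ]
(array([ 0.4509, -0.2425,  0.0442]), array([-0.0032,  0.0009,  1.    ]))
```

View pics/c6.png

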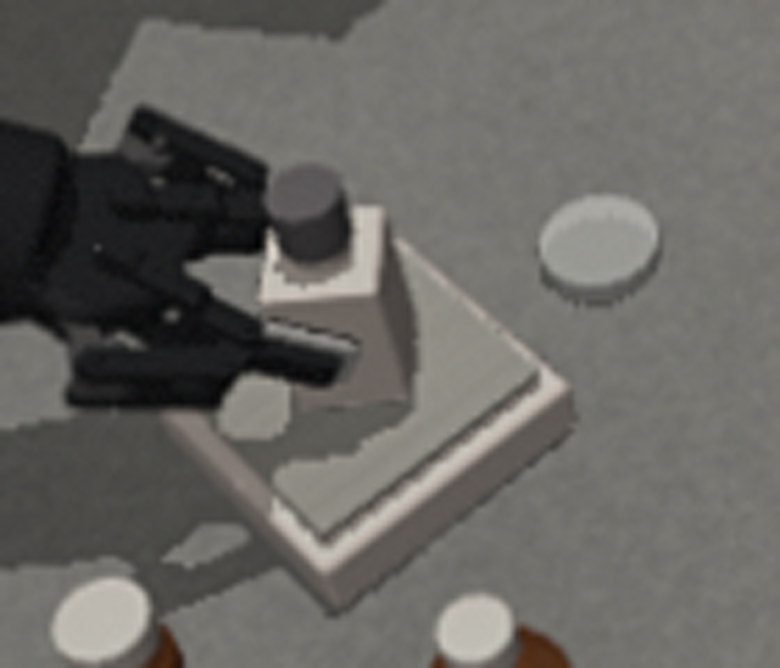

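Request:
{"api": "apply_moves", "payload": {
  "commands": [
    {"linear":[-0.0004,0,0.0003],"delta_rot":[0,0,0],"fingers":255},
    {"linear":[-0.0009,0,0.0005],"delta_rot":[0,0,0],"fingers":255},
    {"linear":[-0.0013,0,0.0007],"delta_rot":[0,0,0],"fingers":255},
    {"linear":[-0.0017,0,0.001],"delta_rot":[0,0,0],"fingers":255},
    {"linear":[-0.002,0,0.0012],"delta_rot":[0,0,0],"fingers":255},
    {"linear":[-0.0024,0,0.0014],"delta_rot":[0,0,0],"fingers":255},
    {"linear":[-0.0026,0,0.0015],"delta_rot":[0,0,0],"fingers":255},
    {"linear":[-0.0026,0,0.0015],"delta_rot":[0,0,0],"fingers":255}
  ]
}}

```text
time: 11.85
tool_pos: [0.4572, -0.237, 0.0738]
tool_rot: [-0.17, 0.813, 0.297, 0.471]
contact_force: [-0.3, -0.4, -1.5]
gripper_width: 0.529
```

```bash
python3 - <<'E'
from h import *
s=state();print(s['tool_pos'],s['contact_force'],s['ft_torque']);print(bottle_world(s))
E
```

```text
[ 0.4572 -0.237   0.0738] [-0.3122 -0.3692 -1.4633] [-0.4302  0.5488 -0.0059]
(array([ 0.4509, -0.2425,  0.0412]), array([-0.0032,  0.0009,  1.    ]))
```

Request:
{"api": "apply_moves", "payload": {
  "commands": [
    {"linear":[-0.0004,0,0.0003],"delta_rot":[0,0,0],"fingers":255},
    {"linear":[-0.0007,0,0.0004],"delta_rot":[0,0,0],"fingers":255},
    {"linear":[-0.001,0,0.0006],"delta_rot":[0,0,0],"fingers":255},
    {"linear":[-0.0013,0,0.0007],"delta_rot":[0,0,0],"fingers":255},
    {"linear":[-0.0016,0,0.0009],"delta_rot":[0,0,0],"fingers":255},
    {"linear":[-0.0016,0,0.0009],"delta_rot":[0,0,0],"fingers":255},
    {"linear":[-0.0016,0,0.0009],"delta_rot":[0,0,0],"fingers":255},
    {"linear":[-0.0016,0,0.0009],"delta_rot":[0,0,0],"fingers":255}
  ]
}}

```text
time: 12.65
tool_pos: [0.4572, -0.2371, 0.072]
tool_rot: [-0.17, 0.813, 0.297, 0.471]
contact_force: [0.3, -0.4, -1.5]
gripper_width: 0.532
```

```bash
python3 - <<'E'
from h import *
s=state();print(s['tool_pos'],s['contact_force'],s['ft_torque']);print(bottle_world(s))
E
```

```text
[ 0.4572 -0.2371  0.072 ] [ 0.2818 -0.425  -1.5333] [-0.4358  0.4973 -0.0058]
(array([ 0.4509, -0.2425,  0.0394]), array([-0.0032,  0.001 ,  1.    ]))
```

Request:
{"api": "apply_moves", "payload": {
  "commands": [
    {"linear":[-0.0004,0,0.0003],"delta_rot":[0,0,0],"fingers":255},
    {"linear":[-0.0007,0,0.0004],"delta_rot":[0,0,0],"fingers":255},
    {"linear":[-0.001,0,0.0006],"delta_rot":[0,0,0],"fingers":255},
    {"linear":[-0.0013,0,0.0007],"delta_rot":[0,0,0],"fingers":255},
    {"linear":[-0.0016,0,0.0009],"delta_rot":[0,0,0],"fingers":255},
    {"linear":[-0.0018,0,0.001],"delta_rot":[0,0,0],"fingers":255},
    {"linear":[-0.0018,0,0.001],"delta_rot":[0,0,0],"fingers":255},
    {"linear":[-0.0018,0,0.001],"delta_rot":[0,0,0],"fingers":255}
  ]
}}

```text
time: 13.45
tool_pos: [0.4574, -0.2371, 0.0713]
tool_rot: [-0.171, 0.812, 0.297, 0.472]
contact_force: [-4.6, 0.5, 6.9]
gripper_width: 0.529
```

```bash
python3 - <<'E'
from h import *
s=state();print(s['tool_pos'],s['contact_force'],s['ft_torque']);print(bottle_world(s))
E
```

```text
[ 0.4574 -0.2371  0.0713] [-4.6395  0.4727  6.9026] [0.57   0.2951 0.5112]
(array([ 0.4511, -0.2425,  0.0387]), array([-0.0053, -0.0005,  1.    ]))
```

Request:
{"api": "apply_moves", "payload": {
  "commands": [
    {"linear":[0.0008,0,-0.0005],"delta_rot":[0,0,0],"fingers":255},
    {"linear":[0.0008,0,-0.0005],"delta_rot":[0,0,0],"fingers":200},
    {"linear":[0.0008,0,-0.0005],"delta_rot":[0,0,0],"fingers":100},
    {"linear":[0.0008,0,-0.0005],"delta_rot":[0,0,0],"fingers":0},
    {"linear":[0.0008,0,-0.0005],"delta_rot":[0,0,0],"fingers":0},
    {"linear":[0.0008,0,-0.0005],"delta_rot":[0,0,0],"fingers":0},
    {"linear":[0.0008,0,-0.0005],"delta_rot":[0,0,0],"fingers":0},
    {"linear":[0.0008,0,-0.0005],"delta_rot":[0,0,0],"fingers":0}
  ]
}}

```text
time: 14.25
tool_pos: [0.4572, -0.2371, 0.0708]
tool_rot: [-0.17, 0.813, 0.297, 0.471]
contact_force: [0.3, 0.2, -0.6]
gripper_width: 1.0
```

```bash
python3 - <<'E'
from h import *
s=state();print(s['tool_pos'],s['contact_force'],s['gripper_width'])
im=eyes.grab_frame('wrist')[:,:,::-1];cv2.imwrite('pics/w7.png',im)
im=eyes.grab_frame('scene')[:,:,::-1];cv2.imwrite('pics/c7.png',cv2.resize(im[200:320,110:250],(560,480),interpolation=cv2.INTER_CUBIC))
E
```

```text
[ 0.4572 -0.2371  0.0708] [ 0.2855  0.2263 -0.5517] 1.0003653471855551
```

View pics/w7.png

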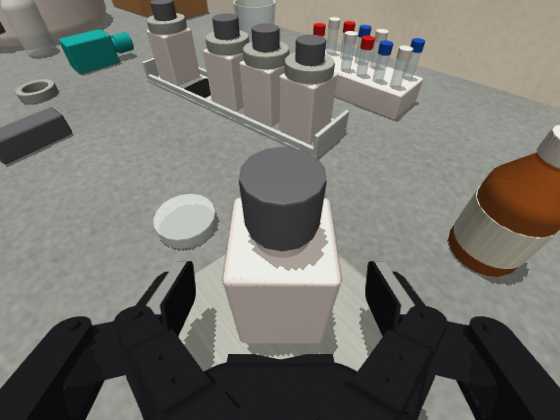

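View pics/c7.png

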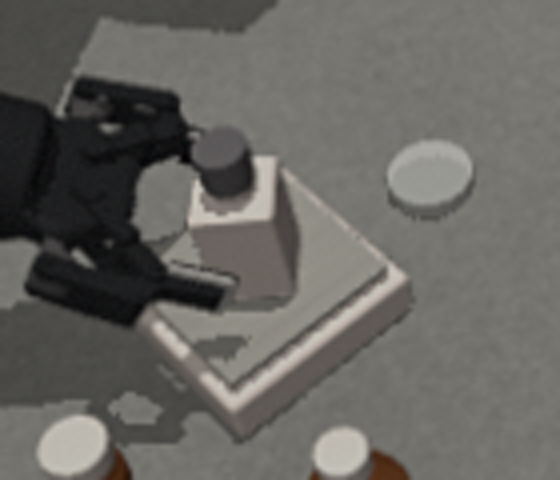

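The bottle is upright on the pan and released. Retreat, then regrasp from above.

Request:
{"api": "apply_moves", "payload": {
  "commands": [
    {"linear":[0,0,-0.01],"delta_rot":[0,0,0],"fingers":0},
    {"linear":[0,0,-0.03],"delta_rot":[0,0,0],"fingers":0},
    {"linear":[0,0,-0.055],"delta_rot":[0,0,0],"fingers":0},
    {"linear":[0,0,-0.085],"delta_rot":[0,0,0],"fingers":0},
    {"linear":[0,0,-0.115],"delta_rot":[0,0,0],"fingers":0},
    {"linear":[0,0,-0.14],"delta_rot":[0,0,0],"fingers":0},
    {"linear":[0.02,0,-0.15],"delta_rot":[0,0,0],"fingers":0},
    {"linear":[0.05,0,-0.16],"delta_rot":[0,0,0],"fingers":0}
  ]
}}

```text
time: 15.15
tool_pos: [0.3686, -0.3106, 0.1941]
tool_rot: [-0.171, 0.814, 0.295, 0.471]
contact_force: [0.6, 0.0, 0.5]
gripper_width: 1.0
```

```bash
python3 - <<'E'
from h import *
s=state();print(s['tool_pos'],s['joint_pos'],s['contact_force'])
delta([.451,-.2425,.23],toolR(40,0),s)
t=eyes.grab_frame('top')[:,:,::-1];cv2.imwrite('pics/t8.png',t)
cv2.imwrite('pics/c8.png',cv2.resize(t[205:325,350:490],(700,600),interpolation=cv2.INTER_CUBIC))
E
```

```text
[ 0.3686 -0.3106  0.1941] [-1.3463 -0.0628  2.0425  0.8999  1.7346 -0.5942] [0.5539 0.0268 0.4577]
linear [0.0844 0.0006 0.0748] rot [  0.09 -60.13  -0.12] dist 0.113 ang 60.1
```

View pics/c8.png

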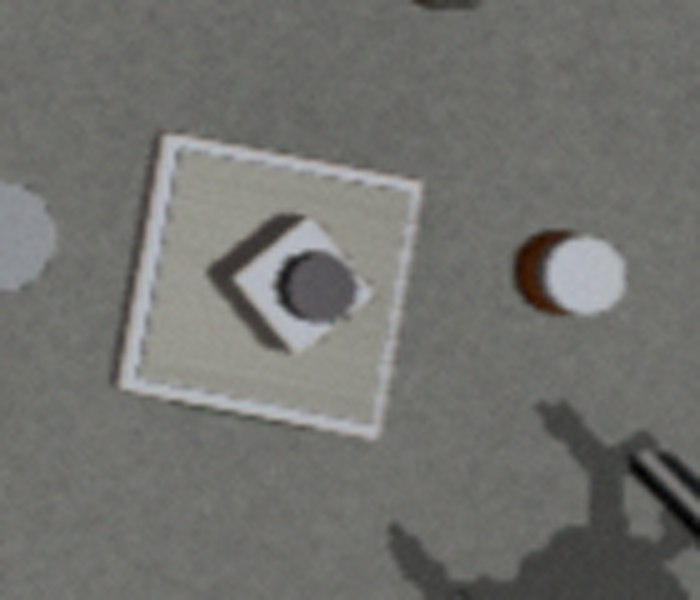

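Request:
{"api": "apply_moves", "payload": {
  "commands": [
    {"linear":[0.02,0,0],"delta_rot":[0,-8,0],"fingers":0},
    {"linear":[0.04,0,0.01],"delta_rot":[0,-16,0],"fingers":0},
    {"linear":[0.055,0,0.025],"delta_rot":[0,-24,0],"fingers":0},
    {"linear":[0.07,0,0.04],"delta_rot":[0,-32,0],"fingers":0},
    {"linear":[0.08,0,0.055],"delta_rot":[0,-40,0],"fingers":0},
    {"linear":[0.084,0.0005,0.07],"delta_rot":[0,-48,0],"fingers":0},
    {"linear":[0.0845,0.0005,0.075],"delta_rot":[0,-56,0],"fingers":0},
    {"linear":[0.0845,0.0005,0.075],"delta_rot":[0,-60.1,0],"fingers":0}
  ]
}}

```text
time: 16.0
tool_pos: [0.4531, -0.2403, 0.231]
tool_rot: [0.003, 0.939, 0.343, -0.001]
contact_force: [-0.0, 0.3, -0.0]
gripper_width: 1.001
```

```bash
python3 - <<'E'
from h import *
s=state();print(s['tool_pos'],s['joint_pos'],s['contact_force'])
w=eyes.grab_frame('wrist')[:,:,::-1];cv2.imwrite('pics/w9.png',w)
c=cam('wrist',s);print(proj(c,[[.451,-.2425,.144]]))
print(on_plane(cam('top'),[[413.2,262.2]],.144))
delta([.451,-.2425,.092],toolR(40,0),s)
E
```

```text
[ 0.4531 -0.2403  0.231 ] [-0.6303 -0.2216  1.8714 -0.0045  1.4883  0.2398] [-0.0001  0.3327 -0.0107]
[[280.2299 215.4362]]
[[ 0.4507 -0.2398  0.144 ]]
linear [-0.0026 -0.0003  0.139 ] rot [0.26 0.2  0.17] dist 0.139 ang 0.4
```

View pics/w9.png

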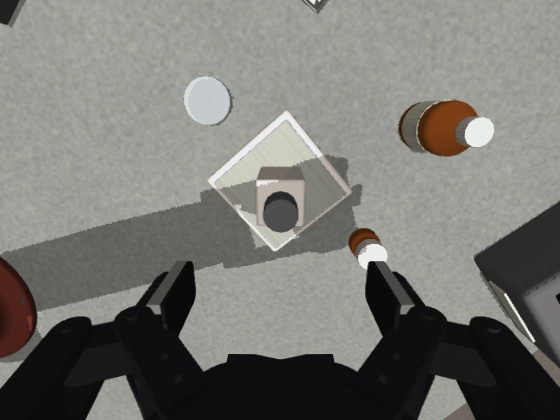

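Request:
{"api": "apply_moves", "payload": {
  "commands": [
    {"linear":[0,0,0.025],"delta_rot":[0.2,0.2,0.2],"fingers":0},
    {"linear":[0,0,0.055],"delta_rot":[0.2,0.2,0.2],"fingers":0},
    {"linear":[0,0,0.085],"delta_rot":[0.2,0.2,0.2],"fingers":0},
    {"linear":[0,0,0.11],"delta_rot":[0.2,0.2,0.2],"fingers":0},
    {"linear":[0,0,0.128],"delta_rot":[0.2,0.2,0.2],"fingers":0},
    {"linear":[0,0,0.139],"delta_rot":[0.2,0.2,0.2],"fingers":0},
    {"linear":[0,0,0.143],"delta_rot":[0.2,0.2,0.2],"fingers":0},
    {"linear":[0,0,0.143],"delta_rot":[0.2,0.2,0.2],"fingers":0}
  ]
}}

```text
time: 16.85
tool_pos: [0.4521, -0.242, 0.0869]
tool_rot: [-0.001, 0.94, 0.34, 0.002]
contact_force: [-0.6, -0.4, 1.0]
gripper_width: 1.005
```

Request:
{"api": "apply_moves", "payload": {
  "commands": [
    {"linear":[0,0,0],"delta_rot":[0,0,0],"fingers":100},
    {"linear":[0,0,0],"delta_rot":[0,0,0],"fingers":255},
    {"linear":[0,0,0],"delta_rot":[0,0,0],"fingers":255},
    {"linear":[0,0,0],"delta_rot":[0,0,0],"fingers":255},
    {"linear":[0,0,0],"delta_rot":[0,0,0],"fingers":255},
    {"linear":[0,0,0],"delta_rot":[0,0,0],"fingers":255},
    {"linear":[0,0,0],"delta_rot":[0,0,0],"fingers":255},
    {"linear":[0,0,-0.002],"delta_rot":[0,0,0],"fingers":255}
  ]
}}

```text
time: 17.65
tool_pos: [0.4522, -0.2416, 0.0887]
tool_rot: [-0.001, 0.94, 0.34, 0.001]
contact_force: [0.0, -0.6, -1.5]
gripper_width: 0.524
```

```bash
python3 - <<'E'
from h import *
s=state();print(s['tool_pos'],s['joint_pos'],s['contact_force'],s['gripper_width'])
w=eyes.grab_frame('wrist')[:,:,::-1];cv2.imwrite('pics/w10.png',w)
c=cam('wrist',s);print(proj(c,[[.451,-.2425,.144]]))
E
```

```text
[ 0.4522 -0.2416  0.0887] [-0.6378 -0.0828  1.9957  0.0038  1.2287  0.2368] [ 0.0174 -0.639  -1.5352] 0.5235680804681616
[[280.8272 341.3815]]
```

View pics/w10.png

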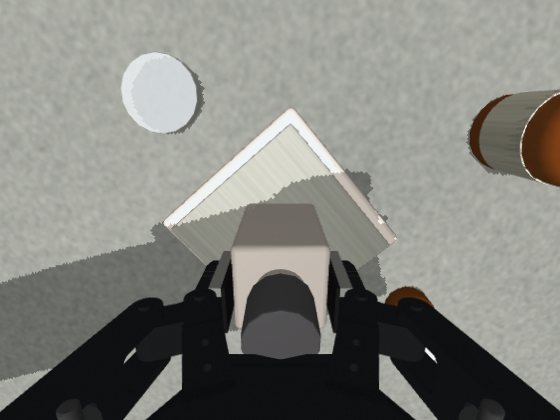

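```bash
python3 - <<'E'
from h import *
s=state();delta([.645,-.05,.27],toolR(92,0),s)
E
```

```text
linear [ 0.2714 -0.0239 -0.1804] rot [  0.02  -0.21 -52.19] dist 0.327 ang 52.2
```

Request:
{"api": "apply_moves", "payload": {
  "commands": [
    {"linear":[0,0,-0.01],"delta_rot":[0,0,0],"fingers":255},
    {"linear":[0,0,-0.03],"delta_rot":[0,0,0],"fingers":255},
    {"linear":[0,0,-0.055],"delta_rot":[0,0,0],"fingers":255},
    {"linear":[0,0,-0.08],"delta_rot":[0,0,0],"fingers":255},
    {"linear":[0,0,-0.105],"delta_rot":[0,0,0],"fingers":255},
    {"linear":[0,0,-0.13],"delta_rot":[0,0,0],"fingers":255},
    {"linear":[0,0,-0.155],"delta_rot":[0,0,0],"fingers":255},
    {"linear":[0,0,-0.175],"delta_rot":[0,0,0],"fingers":255}
  ]
}}

```text
time: 18.5
tool_pos: [0.4519, -0.2422, 0.2656]
tool_rot: [-0.0, 0.94, 0.34, 0.002]
contact_force: [0.8, -0.7, -2.0]
gripper_width: 0.524
```

```bash
python3 - <<'E'
from h import *
s=state();delta([.645,-.05,.27],toolR(92,0),s);print(s['tool_pos'],s['gripper_width'])
E
```

```text
linear [ 0.2714 -0.0241 -0.0034] rot [  0.12  -0.19 -52.2 ] dist 0.272 ang 52.2
[ 0.4519 -0.2422  0.2656] 0.524332047853021
```

Request:
{"api": "apply_moves", "payload": {
  "commands": [
    {"linear":[0.03,-0.003,0],"delta_rot":[0,0,-6],"fingers":255},
    {"linear":[0.07,-0.006,0],"delta_rot":[0,0,-13],"fingers":255},
    {"linear":[0.11,-0.01,-0.001],"delta_rot":[0,0,-21],"fingers":255},
    {"linear":[0.15,-0.013,-0.002],"delta_rot":[0,0,-29],"fingers":255},
    {"linear":[0.19,-0.017,-0.003],"delta_rot":[0,0,-37],"fingers":255},
    {"linear":[0.23,-0.02,-0.003],"delta_rot":[0.1,-0.1,-44],"fingers":255},
    {"linear":[0.26,-0.023,-0.003],"delta_rot":[0.1,-0.2,-50],"fingers":255},
    {"linear":[0.271,-0.024,-0.003],"delta_rot":[0.1,-0.2,-52.2],"fingers":255}
  ]
}}

```text
time: 19.3
tool_pos: [0.6458, -0.048, 0.2672]
tool_rot: [-0.001, 0.693, 0.721, -0.0]
contact_force: [-0.1, 0.4, -1.9]
gripper_width: 0.524
```

Request:
{"api": "apply_moves", "payload": {
  "commands": [
    {"linear":[0,0,0],"delta_rot":[0,0,0],"fingers":255},
    {"linear":[0,0,0],"delta_rot":[0,0,0],"fingers":255},
    {"linear":[0,0,0],"delta_rot":[0,0,0],"fingers":255},
    {"linear":[0,0,0],"delta_rot":[0,0,0],"fingers":255},
    {"linear":[0,0,0],"delta_rot":[0,0,0],"fingers":255},
    {"linear":[0,0,0],"delta_rot":[0,0,0],"fingers":255},
    {"linear":[0,0,0],"delta_rot":[0,0,0],"fingers":255},
    {"linear":[0,0,0],"delta_rot":[0,0,0],"fingers":255}
  ]
}}

```text
time: 20.1
tool_pos: [0.6447, -0.0504, 0.2679]
tool_rot: [-0.0, 0.695, 0.719, -0.0]
contact_force: [0.4, 0.8, -1.2]
gripper_width: 0.526
```

```bash
python3 - <<'E'
from h import *
s=state();print(s['tool_pos'],s['joint_pos'],s['joint_vel'].round(3))
w=eyes.grab_frame('wrist')[:,:,::-1];cv2.imwrite('pics/w11.png',w)
c=cam('wrist',s);print(proj(c,[[.6454,.0675,.007],[.6454+.022,.0675+.022,.007]]))
E
```

```text
[ 0.6447 -0.0504  0.2679] [-0.1931  0.0848  1.5186  0.0002  1.5388 -0.228 ] [ 0.004  0.002 -0.001 -0.001 -0.     0.   ]
[[283.7852  79.4152]
 [302.1773  61.1503]]
```

View pics/w11.png

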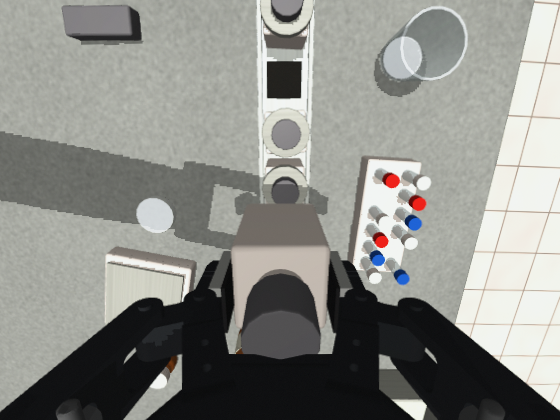

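```bash
python3 - <<'E'
from h import *
s=state();c=cam('wrist',s)
im=cv2.imread('pics/w11.png');V=cv2.cvtColor(im,cv2.COLOR_BGR2HSV)[...,2]
m=np.zeros(V.shape,'uint8');m[55:105,260:310]=(V[55:105,260:310]<55)*255
ct=max(cv2.findContours(m,cv2.RETR_EXTERNAL,cv2.CHAIN_APPROX_NONE)[0],key=cv2.contourArea)
print(cv2.boundingRect(ct));P=on_plane(c,ct[:,0].astype(float),.007)[:,:2]*1000;print(cv2.minAreaRect(P.astype('float32')))
# rails: edges of lane at rows
for px,n in [((285.5,133.5),'capN1'),((286,188),'capN2')]: print(n,on_plane(c,[px],.108))
# bottle in hand: shoulder plane z = TCP-.0469+.070 ; front foot edge row 205, shoulder edge row 247
zf=s['tool_pos'][2]-.0469
Rm=q2R(s['tool_rot']).as_matrix()
for px,z in [((232,247.5),zf+.07),((328,247.5),zf+.07),((243,205),zf),((318,205),zf)]:
    print('tool',Rm.T@(on_plane(c,[px],z)[0]-s['tool_pos']))
crop=cv2.resize(im[190:360,200:360],None,fx=3.5,fy=3.5,interpolation=cv2.INTER_CUBIC);cv2.imwrite('pics/c11.png',crop)
E
```

```text
(267, 62, 34, 36)
((645.1959228515625, 67.1620101928711), (42.109954833984375, 41.218814849853516), 2.0726733207702637)
capN1 [[0.6483 0.0078 0.108 ]]
capN2 [[ 0.6511 -0.0479  0.108 ]]
tool [ 0.0212 -0.0212 -0.0231]
tool [ 0.0212  0.0215 -0.0231]
tool [ 0.019  -0.0247  0.0469]
tool [0.019  0.0257 0.0469]
```

View pics/c11.png

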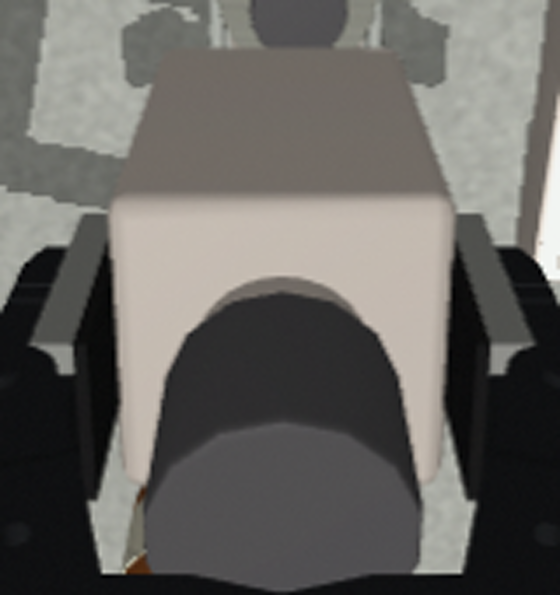

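The pad measures (0.6452, 0.0672) with yaw 2.1°, which agrees with the top view. The bottle hangs square, its axis about 2 mm behind the TCP in tool x.

```bash
python3 - <<'E'
from h import *
s=state();delta([.6452,.069,.20],toolR(92,0),s)
E
```

```text
linear [0.1192 0.0046 0.0679] rot [-0.03 -0.03 -0.  ] dist 0.137 ang 0.0
```

Request:
{"api": "apply_moves", "payload": {
  "commands": [
    {"linear":[0.02,0.001,0],"delta_rot":[0,0,0],"fingers":255},
    {"linear":[0.05,0.002,0],"delta_rot":[0,0,0],"fingers":255},
    {"linear":[0.08,0.003,0.01],"delta_rot":[0,0,0],"fingers":255},
    {"linear":[0.105,0.004,0.03],"delta_rot":[0,0,0],"fingers":255},
    {"linear":[0.119,0.0046,0.05],"delta_rot":[0,0,0],"fingers":255},
    {"linear":[0.119,0.0046,0.068],"delta_rot":[0,0,0],"fingers":255},
    {"linear":[0.119,0.0046,0.068],"delta_rot":[0,0,0],"fingers":255},
    {"linear":[0.119,0.0046,0.068],"delta_rot":[0,0,0],"fingers":255}
  ]
}}

```text
time: 20.95
tool_pos: [0.6451, 0.0679, 0.1996]
tool_rot: [-0.0, 0.695, 0.719, -0.0]
contact_force: [0.6, 0.1, -1.5]
gripper_width: 0.52
```

```bash
python3 - <<'E'
from h import *
s=state();print(s['tool_pos']);delta([.6452,.069,.058],toolR(92,0),s)
im=eyes.grab_frame('scene')[:,:,::-1];cv2.imwrite('pics/c12.png',cv2.resize(im[140:300,220:400],(675,600),interpolation=cv2.INTER_CUBIC))
E
```

```text
[0.6451 0.0679 0.1996]
linear [0.0011 0.0003 0.1416] rot [-0.07 -0.   -0.05] dist 0.142 ang 0.1
```

View pics/c12.png

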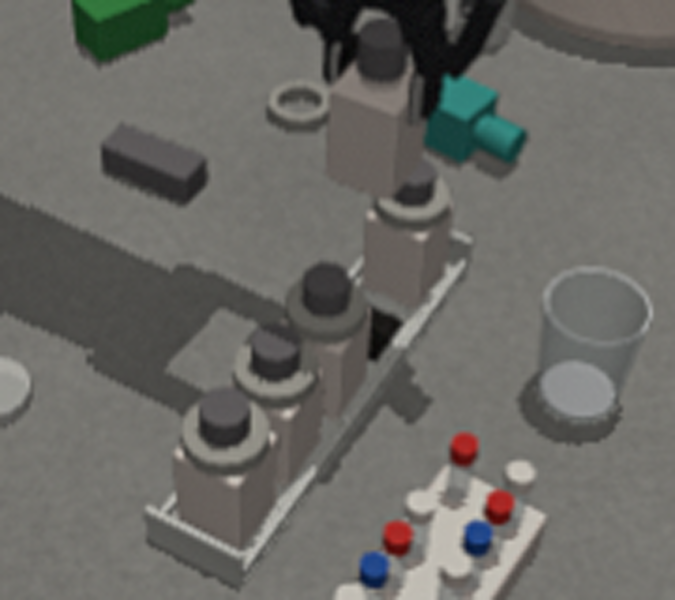

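Request:
{"api": "apply_moves", "payload": {
  "commands": [
    {"linear":[0.001,0,0.02],"delta_rot":[0,0,0],"fingers":255},
    {"linear":[0.001,0,0.045],"delta_rot":[0,0,0],"fingers":255},
    {"linear":[0.001,0,0.07],"delta_rot":[0,0,0],"fingers":255},
    {"linear":[0.001,0,0.095],"delta_rot":[0,0,0],"fingers":255},
    {"linear":[0.001,0,0.117],"delta_rot":[0,0,0],"fingers":255},
    {"linear":[0.001,0,0.131],"delta_rot":[0,0,0],"fingers":255},
    {"linear":[0.001,0,0.14],"delta_rot":[0,0,0],"fingers":255},
    {"linear":[0.001,0,0.1415],"delta_rot":[0,0,0],"fingers":255}
  ]
}}

```text
time: 21.8
tool_pos: [0.6451, 0.0695, 0.0581]
tool_rot: [-0.0, 0.695, 0.719, -0.0]
contact_force: [-0.4, 0.8, -2.3]
gripper_width: 0.524
```

Request:
{"api": "apply_moves", "payload": {
  "commands": [
    {"linear":[0,0,0.0005],"delta_rot":[0,0,0],"fingers":255},
    {"linear":[0,0,0.001],"delta_rot":[0,0,0],"fingers":255},
    {"linear":[0,0,0.0015],"delta_rot":[0,0,0],"fingers":255},
    {"linear":[0,0,0.002],"delta_rot":[0,0,0],"fingers":255},
    {"linear":[0,0,0.0025],"delta_rot":[0,0,0],"fingers":255},
    {"linear":[0,0,0.0028],"delta_rot":[0,0,0],"fingers":255},
    {"linear":[0,0,0.0028],"delta_rot":[0,0,0],"fingers":255},
    {"linear":[0,0,0.0028],"delta_rot":[0,0,0],"fingers":255}
  ]
}}

```text
time: 22.6
tool_pos: [0.645, 0.0699, 0.0555]
tool_rot: [-0.0, 0.695, 0.719, -0.0]
contact_force: [-0.0, -0.1, -1.5]
gripper_width: 0.525
```

```bash
python3 - <<'E'
from h import *
s=state();print(s['tool_pos'],s['contact_force'])
t=eyes.grab_frame('top')[:,:,::-1];a=cv2.resize(t[140:215,220:380],None,fx=4.5,fy=4.5,interpolation=cv2.INTER_CUBIC)
cv2.imwrite('pics/c13.png',a)
E
```

```text
[0.645  0.0699 0.0555] [-0.0399 -0.0502 -1.5003]
```

View pics/c13.png

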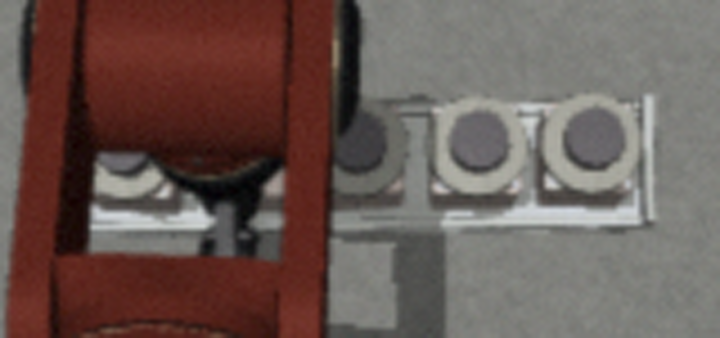

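Continue down until contact.

Request:
{"api": "apply_moves", "payload": {
  "commands": [
    {"linear":[0,0,0.0005],"delta_rot":[0,0,0],"fingers":255},
    {"linear":[0,0,0.0009],"delta_rot":[0,0,0],"fingers":255},
    {"linear":[0,0,0.0012],"delta_rot":[0,0,0],"fingers":255},
    {"linear":[0,0,0.0015],"delta_rot":[0,0,0],"fingers":255},
    {"linear":[0,0,0.0018],"delta_rot":[0,0,0],"fingers":255},
    {"linear":[0,0,0.002],"delta_rot":[0,0,0],"fingers":255},
    {"linear":[0,0,0.002],"delta_rot":[0,0,0],"fingers":255},
    {"linear":[0,0,0.002],"delta_rot":[0,0,0],"fingers":255}
  ]
}}

```text
time: 23.45
tool_pos: [0.6455, 0.0698, 0.0552]
tool_rot: [-0.0, 0.695, 0.719, 0.0]
contact_force: [-3.3, -0.4, 6.9]
gripper_width: 0.518
```

```bash
python3 - <<'E'
from h import *
s=state();print(s['tool_pos'],s['contact_force'])
w=eyes.grab_frame('wrist')[:,:,::-1];cv2.imwrite('pics/w14.png',w)
E
```

```text
[0.6455 0.0698 0.0552] [-3.328  -0.4424  6.8845]
```

View pics/w14.png

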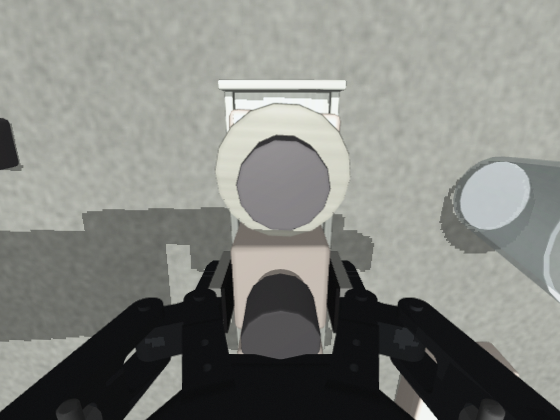

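Contact at about the expected height. Relax slightly and release.

Request:
{"api": "apply_moves", "payload": {
  "commands": [
    {"linear":[0,0,-0.001],"delta_rot":[0,0,0],"fingers":255},
    {"linear":[0,0,-0.001],"delta_rot":[0,0,0],"fingers":200},
    {"linear":[0,0,-0.001],"delta_rot":[0,0,0],"fingers":120},
    {"linear":[0,0,-0.001],"delta_rot":[0,0,0],"fingers":60},
    {"linear":[0,0,-0.001],"delta_rot":[0,0,0],"fingers":0},
    {"linear":[0,0,-0.001],"delta_rot":[0,0,0],"fingers":0},
    {"linear":[0,0,-0.001],"delta_rot":[0,0,0],"fingers":0},
    {"linear":[0,0,-0.001],"delta_rot":[0,0,0],"fingers":0}
  ]
}}

```text
time: 24.3
tool_pos: [0.645, 0.0699, 0.0544]
tool_rot: [-0.0, 0.695, 0.719, -0.0]
contact_force: [1.0, -0.2, 1.2]
gripper_width: 1.004
```

Request:
{"api": "apply_moves", "payload": {
  "commands": [
    {"linear":[0,0,-0.01],"delta_rot":[0,0,0],"fingers":0},
    {"linear":[0,0,-0.03],"delta_rot":[0,0,0],"fingers":0},
    {"linear":[0,0,-0.06],"delta_rot":[0,0,0],"fingers":0},
    {"linear":[0,0,-0.09],"delta_rot":[0,0,0],"fingers":0},
    {"linear":[0,0,-0.12],"delta_rot":[0,0,0],"fingers":0},
    {"linear":[0,0,-0.15],"delta_rot":[0,0,0],"fingers":0},
    {"linear":[0,0,-0.17],"delta_rot":[0,0,0],"fingers":0},
    {"linear":[0,0,-0.17],"delta_rot":[0,0,0],"fingers":0}
  ]
}}

```text
time: 25.1
tool_pos: [0.6474, 0.0698, 0.2303]
tool_rot: [0.003, 0.695, 0.719, 0.003]
contact_force: [0.3, 0.3, 0.6]
gripper_width: 0.997
```

```bash
python3 - <<'E'
from h import *
s=state();print(s['tool_pos'],s['contact_force'],s['joint_pos'])
w=eyes.grab_frame('wrist')[:,:,::-1];cv2.imwrite('pics/w15.png',w)
# ring hover
delta([.48,.2525,.16],toolR(92,0),s)
E
```

```text
[0.6474 0.0698 0.2303] [0.3236 0.2983 0.5664] [-0.007   0.1087  1.5555  0.0004  1.4692 -0.042 ]
linear [ 0.1884 -0.1615  0.069 ] rot [ 0.48 -0.    0.01] dist 0.258 ang 0.5
```

View pics/w15.png

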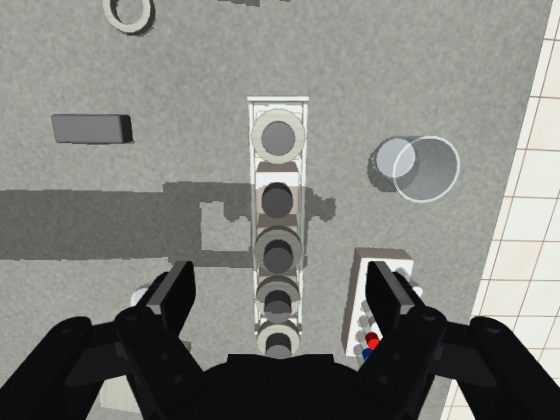

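The bottle stands in its place, cap at (277,200). Now to the ring, seen at (129,10).

Request:
{"api": "apply_moves", "payload": {
  "commands": [
    {"linear":[0.188,-0.1615,0.069],"delta_rot":[0.5,0,0],"fingers":0},
    {"linear":[0.188,-0.1615,0.069],"delta_rot":[0.5,0,0],"fingers":0},
    {"linear":[0.188,-0.1615,0.069],"delta_rot":[0.5,0,0],"fingers":0},
    {"linear":[0.188,-0.1615,0.069],"delta_rot":[0.5,0,0],"fingers":0},
    {"linear":[0.188,-0.1615,0.069],"delta_rot":[0.5,0,0],"fingers":0},
    {"linear":[0.188,-0.1615,0.069],"delta_rot":[0.5,0,0],"fingers":0},
    {"linear":[0.188,-0.1615,0.069],"delta_rot":[0.5,0,0],"fingers":0},
    {"linear":[0.188,-0.1615,0.069],"delta_rot":[0.5,0,0],"fingers":0}
  ]
}}

```text
time: 25.95
tool_pos: [0.4776, 0.2514, 0.1554]
tool_rot: [-0.003, 0.695, 0.719, -0.003]
contact_force: [-0.1, -0.7, -0.6]
gripper_width: 1.004
```

```bash
python3 - <<'E'
from h import *
s=state();print(s['tool_pos'],s['joint_pos'])
w=eyes.grab_frame('wrist')[:,:,::-1];cv2.imwrite('pics/w16.png',w)
t=eyes.grab_frame('top')[:,:,::-1];cv2.imwrite('pics/t16.png',t)
cv2.imwrite('pics/c16.png',cv2.resize(t[140:215,220:380],None,fx=4.5,fy=4.5,interpolation=cv2.INTER_CUBIC))
c=cam('wrist',s);print(proj(c,[[.48,.2525,.014]]))
E
```

```text
[0.4776 0.2514 0.1554] [ 0.3453 -0.0862  1.8795  0.0027  1.3574  0.3101]
[[283.6226 193.6563]]
```

View pics/w16.png

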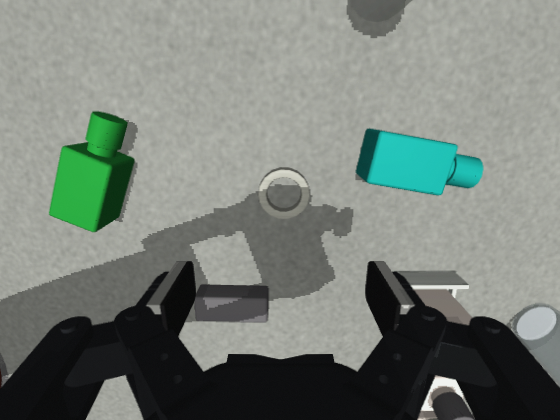

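View pics/c16.png

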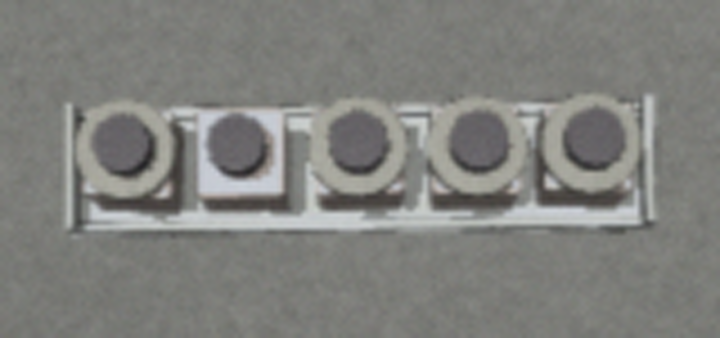

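```bash
python3 - <<'E'
from h import *
c=cam('top');t=cv2.imread('pics/t16.png');g=cv2.cvtColor(t,cv2.COLOR_BGR2GRAY)
# caps: dark circular blobs
hsv=cv2.cvtColor(t,cv2.COLOR_BGR2HSV)
for x0 in (247,272.4,299.8,326.4,352.6):
    x=int(round(x0));y=171;z=.111 if x0==272.4 else .108
    sub=g[y-10:y+10,x-11:x+12].astype('uint8');big=cv2.resize(sub,None,fx=8,fy=8,interpolation=cv2.INTER_CUBIC)
    m=((big<112)&(big>60)).astype('uint8')*255
    ct=max(cv2.findContours(m,cv2.RETR_EXTERNAL,cv2.CHAIN_APPROX_NONE)[0],key=cv2.contourArea)
    (cx,cy),r=cv2.minEnclosingCircle(ct);M=cv2.moments(ct)
    u=(M['m10']/M['m00']+.5)/8-.5+x-11;v=(M['m01']/M['m00']+.5)/8-.5+y-10
    print(x0,(u,v),r/8,M['m00']/64,on_plane(c,[[u,v]],z)[0])
s=state();print(delta([.481,.2535,.06],toolR(92,0),s))
E
```

```text
247 (247.45039457581976, 172.14901873447792) 7.349544525146484 144.703125 [0.6424 0.1236 0.108 ]
272.4 (272.69398783893865, 172.2935262228946) 6.98912239074707 134.265625 [0.6427 0.0665 0.111 ]
299.8 (299.30308201930296, 171.52196193432596) 7.190310955047607 142.1953125 [0.646  0.0068 0.108 ]
326.4 (326.0808050441385, 171.39877282947236) 7.054626941680908 141.3046875 [ 0.6474 -0.0532  0.108 ]
352.6 (351.5033017765311, 170.7483884453555) 7.1218767166137695 144.828125 [ 0.6499 -0.11    0.108 ]
linear [0.0022 0.0035 0.0961] rot [-0.48 -0.02 -0.1 ] dist 0.096 ang 0.5
(array([0.0022, 0.0035, 0.0961]), array([-0.4781, -0.0206, -0.0973]))
```

Request:
{"api": "apply_moves", "payload": {
  "commands": [
    {"linear":[0.002,0.0035,0.03],"delta_rot":[-0.5,0,0],"fingers":0},
    {"linear":[0.002,0.0035,0.065],"delta_rot":[-0.5,0,0],"fingers":0},
    {"linear":[0.002,0.0035,0.1],"delta_rot":[-0.5,0,0],"fingers":0},
    {"linear":[0.002,0.0035,0.125],"delta_rot":[-0.5,0,0],"fingers":0},
    {"linear":[0.002,0.0035,0.142],"delta_rot":[-0.5,0,0],"fingers":0},
    {"linear":[0.002,0.0035,0.15],"delta_rot":[-0.5,0,0],"fingers":0},
    {"linear":[0.002,0.0035,0.153],"delta_rot":[-0.5,0,0],"fingers":0},
    {"linear":[0.002,0.0035,0.153],"delta_rot":[-0.5,0,0],"fingers":0}
  ]
}}

```text
time: 26.85
tool_pos: [0.4801, 0.254, 0.0033]
tool_rot: [-0.0, 0.695, 0.719, 0.0]
contact_force: [0.7, 0.8, -1.3]
gripper_width: 1.0
```

```bash
python3 - <<'E'
from h import *
s=state();print(s['tool_pos'],s['contact_force'])
w=eyes.grab_frame('wrist')[:,:,::-1];cv2.imwrite('pics/w17.png',w)
E
```

```text
[0.4801 0.254  0.0033] [ 0.6809  0.815  -1.3306]
```

View pics/w17.png

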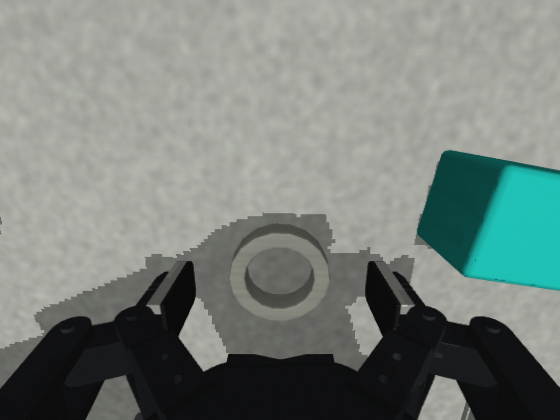

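Request:
{"api": "apply_moves", "payload": {
  "commands": [
    {"linear":[0,0,0],"delta_rot":[0,0,8.5],"fingers":0},
    {"linear":[0,0,0],"delta_rot":[0,0,17],"fingers":0},
    {"linear":[0,0,0],"delta_rot":[0,0,25.5],"fingers":0},
    {"linear":[0,0,0],"delta_rot":[0,0,34],"fingers":0},
    {"linear":[0,0,0],"delta_rot":[0,0,42.5],"fingers":0},
    {"linear":[0,0,0],"delta_rot":[0,0,51],"fingers":0},
    {"linear":[0,0,0],"delta_rot":[0,0,59.5],"fingers":0},
    {"linear":[0,0,0],"delta_rot":[0,0,68],"fingers":0}
  ]
}}

```text
time: 27.7
tool_pos: [0.4804, 0.2546, 0.0044]
tool_rot: [-0.0, 0.979, 0.205, 0.001]
contact_force: [-0.4, -0.6, 0.1]
gripper_width: 0.998
```

Request:
{"api": "apply_moves", "payload": {
  "commands": [
    {"linear":[0,0,0],"delta_rot":[0,0,8.5],"fingers":0},
    {"linear":[0,0,0],"delta_rot":[0,0,17],"fingers":0},
    {"linear":[0,0,0],"delta_rot":[0,0,22],"fingers":0},
    {"linear":[0,0,0],"delta_rot":[0,0,22],"fingers":60},
    {"linear":[0,0,0],"delta_rot":[0,0,22],"fingers":125},
    {"linear":[0,0,0],"delta_rot":[0,0,22],"fingers":125},
    {"linear":[0,0,0],"delta_rot":[0,0,22],"fingers":125},
    {"linear":[0,0,0],"delta_rot":[0,0,22],"fingers":125}
  ]
}}

```text
time: 28.5
tool_pos: [0.4802, 0.2544, 0.0045]
tool_rot: [-0.0, 1.0, 0.018, 0.0]
contact_force: [-2.1, -1.3, 7.7]
gripper_width: 0.573
```

```bash
python3 - <<'E'
from h import *
s=state();print(s['tool_pos'],s['contact_force'],s['gripper_width'],s['joint_pos'])
w=eyes.grab_frame('wrist')[:,:,::-1];cv2.imwrite('pics/w18.png',w)
E
```

```text
[0.4802 0.2544 0.0045] [-2.0603 -1.3182  7.6551] 0.5728319631559841 [0.3502 0.1164 1.9567 0.0003 1.0675 1.8844]
```

View pics/w18.png

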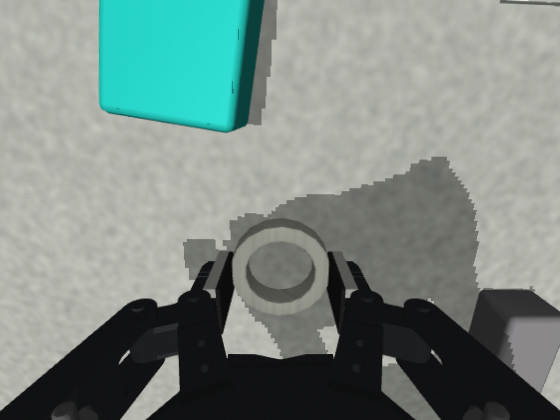

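Request:
{"api": "apply_moves", "payload": {
  "commands": [
    {"linear":[0,0,0],"delta_rot":[0,0,0],"fingers":60},
    {"linear":[0,0,0],"delta_rot":[0,0,0],"fingers":0},
    {"linear":[0,0,0],"delta_rot":[0,0,0],"fingers":0},
    {"linear":[0,0,-0.002],"delta_rot":[0,0,-6],"fingers":0},
    {"linear":[0,0,-0.002],"delta_rot":[0,0,-14],"fingers":0},
    {"linear":[0,0,-0.002],"delta_rot":[0,0,-22.5],"fingers":0},
    {"linear":[0,0,-0.002],"delta_rot":[0,0,-31],"fingers":0},
    {"linear":[0,0,-0.002],"delta_rot":[0,0,-39.5],"fingers":0}
  ]
}}

```text
time: 29.35
tool_pos: [0.4789, 0.2541, 0.0044]
tool_rot: [-0.0, 0.934, 0.357, -0.0]
contact_force: [-0.2, -0.2, -0.4]
gripper_width: 0.995
```

Request:
{"api": "apply_moves", "payload": {
  "commands": [
    {"linear":[0,0,0],"delta_rot":[0,0,-8.5],"fingers":0},
    {"linear":[0,0,0],"delta_rot":[0,0,-17],"fingers":0},
    {"linear":[0,0,0],"delta_rot":[0,0,-25.5],"fingers":0},
    {"linear":[0,0,0],"delta_rot":[0,0,-34],"fingers":0},
    {"linear":[0,0,0],"delta_rot":[0,0,-42.5],"fingers":0},
    {"linear":[0,0,0],"delta_rot":[0,0,-50.5],"fingers":0},
    {"linear":[0,0,0],"delta_rot":[0,0,-50.5],"fingers":0},
    {"linear":[0,0,0],"delta_rot":[0,0,-50.5],"fingers":0}
  ]
}}

```text
time: 30.15
tool_pos: [0.479, 0.2541, 0.0045]
tool_rot: [-0.0, 0.696, 0.718, -0.0]
contact_force: [-0.1, -0.4, 0.8]
gripper_width: 0.999
```

```bash
python3 - <<'E'
from h import *
s=state();print(s['tool_pos'],s['contact_force'],s['gripper_width'])
w=eyes.grab_frame('wrist')[:,:,::-1];cv2.imwrite('pics/w19.png',w)
delta([.4802,.2544,.006],toolR(92,0),s)
c=cam('wrist',s);print(proj(c,[[.4802,.2544,.014]]))
E
```

```text
[0.479  0.2541 0.0045] [-0.1054 -0.357   0.7715] 0.9991232208463858
linear [ 0.0002  0.0012 -0.0015] rot [-0.05 -0.02 -0.16] dist 0.002 ang 0.2
[[282.0771 273.2139]]
```

View pics/w19.png

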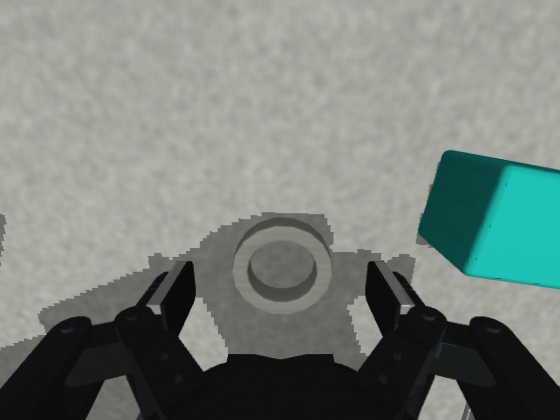

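Request:
{"api": "apply_moves", "payload": {
  "commands": [
    {"linear":[0,0.0012,-0.001],"delta_rot":[0,0,0],"fingers":0},
    {"linear":[0,0.0012,-0.001],"delta_rot":[0,0,0],"fingers":60},
    {"linear":[0,0.0012,-0.001],"delta_rot":[0,0,0],"fingers":150},
    {"linear":[0,0.0012,-0.001],"delta_rot":[0,0,0],"fingers":255},
    {"linear":[0,0.0012,-0.001],"delta_rot":[0,0,0],"fingers":255},
    {"linear":[0,0.0012,-0.001],"delta_rot":[0,0,0],"fingers":255},
    {"linear":[0,0.0012,-0.001],"delta_rot":[0,0,0],"fingers":255},
    {"linear":[0,0.0012,-0.001],"delta_rot":[0,0,0],"fingers":255}
  ]
}}

```text
time: 31.0
tool_pos: [0.481, 0.2545, 0.0064]
tool_rot: [-0.0, 0.695, 0.719, 0.001]
contact_force: [0.0, 0.5, 5.2]
gripper_width: 0.564
```

```bash
python3 - <<'E'
from h import *
s=state();print(s['tool_pos'],s['contact_force'],s['gripper_width'])
E
```

```text
[0.481  0.2545 0.0064] [0.0241 0.5315 5.1964] 0.5635714146383292
```

Request:
{"api": "apply_moves", "payload": {
  "commands": [
    {"linear":[0,0,-0.004],"delta_rot":[0,0,0],"fingers":255},
    {"linear":[0,0,-0.008],"delta_rot":[0,0,0],"fingers":255},
    {"linear":[0,0,-0.014],"delta_rot":[0,0,0],"fingers":255},
    {"linear":[0,0,-0.022],"delta_rot":[0,0,0],"fingers":255},
    {"linear":[0,0,-0.03],"delta_rot":[0,0,0],"fingers":255},
    {"linear":[0,0,-0.04],"delta_rot":[0,0,0],"fingers":255},
    {"linear":[0,0,-0.05],"delta_rot":[0,0,0],"fingers":255},
    {"linear":[0,0,-0.055],"delta_rot":[0,0,0],"fingers":255}
  ]
}}

```text
time: 31.8
tool_pos: [0.4812, 0.2545, 0.0625]
tool_rot: [0.0, 0.695, 0.719, 0.001]
contact_force: [-0.2, 0.6, -1.7]
gripper_width: 0.563
```

```bash
python3 - <<'E'
from h import *
s=state();print(s['tool_pos'],s['contact_force'],s['gripper_width'])
w=eyes.grab_frame('wrist')[:,:,::-1];cv2.imwrite('pics/w20.png',w)
im=eyes.grab_frame('scene')[:,:,::-1];cv2.imwrite('pics/c20.png',cv2.resize(im[100:250,220:400],None,fx=3.5,fy=3.5,interpolation=cv2.INTER_CUBIC))
E
```

```text
[0.4812 0.2545 0.0625] [-0.223   0.6058 -1.7135] 0.5633625264212908
```

View pics/w20.png

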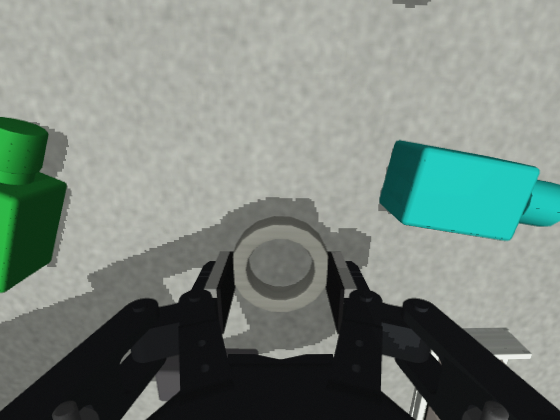

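View pics/c20.png

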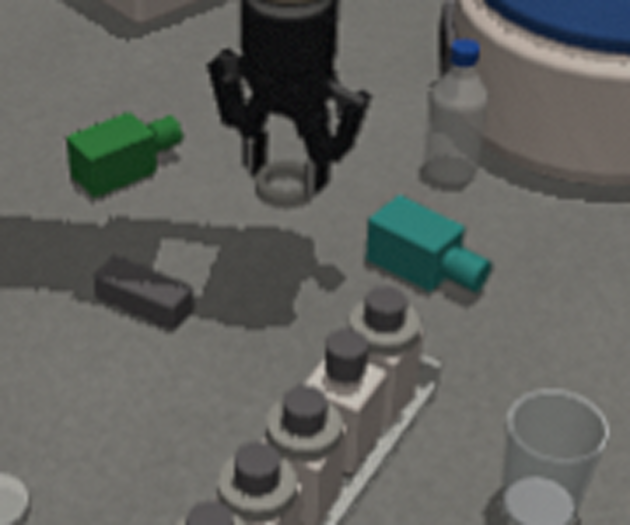

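Ring is gripped and level. Lift, then carry it above the bottle.

```bash
python3 - <<'E'
from h import *
s=state();delta([.645,.068,.18],toolR(92,0),s)
E
```

```text
linear [-0.192   0.1573 -0.1178] rot [ 0.1  -0.07  0.01] dist 0.275 ang 0.1
```

Request:
{"api": "apply_moves", "payload": {
  "commands": [
    {"linear":[0,0,-0.035],"delta_rot":[0,0,0],"fingers":255},
    {"linear":[-0.01,0.01,-0.08],"delta_rot":[0,0,0],"fingers":255},
    {"linear":[-0.04,0.033,-0.11],"delta_rot":[0,0,0],"fingers":255},
    {"linear":[-0.075,0.062,-0.118],"delta_rot":[0,0,0],"fingers":255},
    {"linear":[-0.11,0.09,-0.118],"delta_rot":[0,0,0],"fingers":255},
    {"linear":[-0.145,0.119,-0.118],"delta_rot":[0.1,0,0],"fingers":255},
    {"linear":[-0.175,0.143,-0.118],"delta_rot":[0.1,-0.1,0],"fingers":255},
    {"linear":[-0.192,0.157,-0.118],"delta_rot":[0.1,-0.1,0],"fingers":255}
  ]
}}

```text
time: 32.7
tool_pos: [0.6452, 0.0651, 0.1777]
tool_rot: [-0.0, 0.695, 0.719, -0.002]
contact_force: [0.3, 1.0, -2.0]
gripper_width: 0.565
```

```bash
python3 - <<'E'
from h import *
s=state();print(s['tool_pos'],s['gripper_width']);delta([.645,.068,.124],toolR(92,0),s)
E
```

```text
[0.6452 0.0651 0.1777] 0.5645876700400042
linear [0.003  0.     0.0537] rot [-0.18  0.11 -0.13] dist 0.054 ang 0.2
```

Request:
{"api": "apply_moves", "payload": {
  "commands": [
    {"linear":[0,0,0.012],"delta_rot":[0,0,0],"fingers":255},
    {"linear":[0,0,0.026],"delta_rot":[0,0,0],"fingers":255},
    {"linear":[0,0,0.038],"delta_rot":[0,0,0],"fingers":255},
    {"linear":[0,0,0.046],"delta_rot":[0,0,0],"fingers":255},
    {"linear":[0,0,0.05],"delta_rot":[0,0,0],"fingers":255},
    {"linear":[0,0,0.052],"delta_rot":[0,0,0],"fingers":255},
    {"linear":[0,0,0.052],"delta_rot":[0,0,0],"fingers":255},
    {"linear":[0,0,0.052],"delta_rot":[0,0,0],"fingers":255}
  ]
}}

```text
time: 33.5
tool_pos: [0.6444, 0.0678, 0.1274]
tool_rot: [0.0, 0.695, 0.719, -0.001]
contact_force: [-0.6, -0.5, -1.1]
gripper_width: 0.563
```

```bash
python3 - <<'E'
from h import *
s=state();print(s['tool_pos'],s['contact_force'])
w=eyes.grab_frame('wrist')[:,:,::-1];cv2.imwrite('pics/w21.png',w)
cv2.imwrite('pics/c21.png',cv2.resize(w[190:360,200:360],None,fx=3.5,fy=3.5,interpolation=cv2.INTER_CUBIC))
E
```

```text
[0.6444 0.0678 0.1274] [-0.5663 -0.5066 -1.0903]
```

View pics/c21.png

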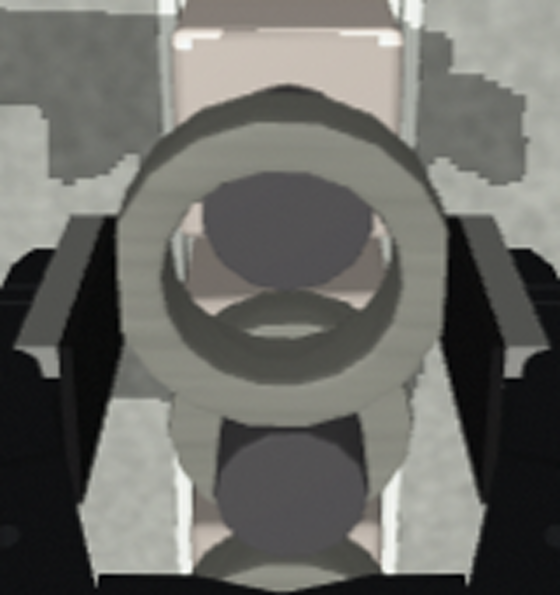

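```bash
python3 - <<'E'
from h import *
s=state();c=cam('wrist',s);Rm=q2R(s['tool_rot']).as_matrix();tz=s['tool_pos'][2]
f=lambda x,y:(200+x/3.5-.36,190+y/3.5-.36)
for n,p,z in [('ring top front',(282,122),tz+.0076),('ring top back',(282,425),tz+.0076),('hole top front',(282,172),tz+.0076),('hole top back',(282,383),tz+.0076),('hole bot back',(282,338),tz-.0064),('ring L',(117,250),tz+.0076),('ring R',(447,250),tz+.0076),
 ('cap back',(287,290),.111),('capL',(203,208),.111),('capR',(372,208),.111),
 ('sh L',(176,35),.077),('sh R',(401,35),.077)]:
    print(n,(Rm.T@(on_plane(c,[f(*p)],z)[0]-s['tool_pos'])).round(4))
E
```

```text
ring top front [ 0.0262  0.0002 -0.0076]
ring top back [-0.0242  0.0003 -0.0076]
hole top front [ 0.0186  0.0002 -0.0076]
hole top back [-0.0166  0.0003 -0.0076]
hole bot back [-0.0177  0.0003  0.0064]
ring L [ 0.0061 -0.0238 -0.0076]
ring R [ 0.0062  0.0243 -0.0076]
cap back [-0.0145  0.0012  0.0164]
capL [ 0.0012 -0.0131  0.0164]
capR [0.0013 0.0155 0.0164]
sh L [ 0.0217 -0.0203  0.0504]
sh R [0.0217 0.0234 0.0504]
```

Request:
{"api": "apply_moves", "payload": {
  "commands": [
    {"linear":[0,0.001,0],"delta_rot":[0,0,0],"fingers":255},
    {"linear":[0,0.001,0.003],"delta_rot":[0,0,0],"fingers":255},
    {"linear":[0,0.001,0.006],"delta_rot":[0,0,0],"fingers":255},
    {"linear":[0,0.001,0.009],"delta_rot":[0,0,0],"fingers":255},
    {"linear":[0,0.001,0.011],"delta_rot":[0,0,0],"fingers":255},
    {"linear":[0,0.001,0.013],"delta_rot":[0,0,0],"fingers":255},
    {"linear":[0,0.001,0.015],"delta_rot":[0,0,0],"fingers":255},
    {"linear":[0,0.001,0.016],"delta_rot":[0,0,0],"fingers":255}
  ]
}}

```text
time: 34.35
tool_pos: [0.6448, 0.0677, 0.1103]
tool_rot: [-0.0, 0.695, 0.719, -0.001]
contact_force: [0.5, -0.7, -1.5]
gripper_width: 0.564
```

```bash
python3 - <<'E'
from h import *
s=state();print(s['tool_pos'],s['contact_force'])
w=eyes.grab_frame('wrist')[:,:,::-1]
cv2.imwrite('pics/c22.png',cv2.resize(w[190:360,200:360],None,fx=3.5,fy=3.5,interpolation=cv2.INTER_CUBIC))
E
```

```text
[0.6448 0.0677 0.1103] [ 0.458  -0.6889 -1.5496]
```

View pics/c22.png

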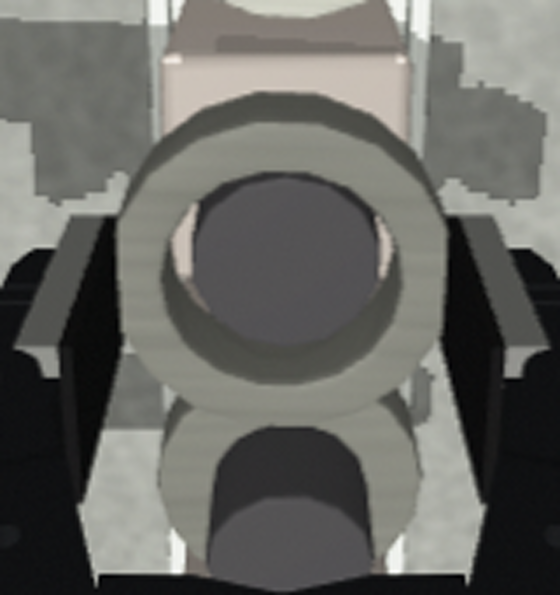

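```bash
python3 - <<'E'
from h import *
s=state();c=cam('wrist',s);Rm=q2R(s['tool_rot']).as_matrix()
f=lambda x,y:(200+x/3.5-.36,190+y/3.5-.36)
for n,p in [('front',(285,177)),('back',(285,343)),('L',(193,255)),('R',(380,255))]:
    print(n,(Rm.T@(on_plane(c,[f(*p)],.111)[0]-s['tool_pos'])).round(4))
E
```

```text
front [ 0.0148  0.0007 -0.0009]
back [-0.0139  0.0008 -0.0008]
L [ 0.0017 -0.0134 -0.0008]
R [ 0.0017  0.0153 -0.0009]
```

Request:
{"api": "apply_moves", "payload": {
  "commands": [
    {"linear":[0,0.0005,0.003],"delta_rot":[0,0,0],"fingers":255},
    {"linear":[0,0.0005,0.007],"delta_rot":[0,0,0],"fingers":255},
    {"linear":[0,0.0005,0.011],"delta_rot":[0,0,0],"fingers":255},
    {"linear":[0,0.0005,0.015],"delta_rot":[0,0,0],"fingers":255},
    {"linear":[0,0.0005,0.018],"delta_rot":[0,0,0],"fingers":255},
    {"linear":[0,0.0005,0.021],"delta_rot":[0,0,0],"fingers":255},
    {"linear":[0,0.0005,0.0225],"delta_rot":[0,0,0],"fingers":255},
    {"linear":[0,0.0005,0.024],"delta_rot":[0,0,0],"fingers":255}
  ]
}}

```text
time: 35.2
tool_pos: [0.6454, 0.0677, 0.0865]
tool_rot: [-0.0, 0.695, 0.719, -0.001]
contact_force: [-0.4, -1.2, -1.6]
gripper_width: 0.559
```

Request:
{"api": "apply_moves", "payload": {
  "commands": [
    {"linear":[0,0,0.0005],"delta_rot":[0,0,0],"fingers":255},
    {"linear":[0,0,0.001],"delta_rot":[0,0,0],"fingers":255},
    {"linear":[0,0,0.0014],"delta_rot":[0,0,0],"fingers":255},
    {"linear":[0,0,0.0018],"delta_rot":[0,0,0],"fingers":255},
    {"linear":[0,0,0.002],"delta_rot":[0,0,0],"fingers":255},
    {"linear":[0,0,0.002],"delta_rot":[0,0,0],"fingers":255},
    {"linear":[0,0,0.002],"delta_rot":[0,0,0],"fingers":255},
    {"linear":[0,0,0.002],"delta_rot":[0,0,0],"fingers":255}
  ]
}}

```text
time: 36.0
tool_pos: [0.6453, 0.0677, 0.0846]
tool_rot: [-0.0, 0.695, 0.719, -0.001]
contact_force: [-0.6, -0.1, -2.0]
gripper_width: 0.56
```

```bash
python3 - <<'E'
from h import *
s=state();print(s['tool_pos'],s['contact_force'],s['gripper_width'])
E
```

```text
[0.6453 0.0677 0.0846] [-0.555  -0.1462 -2.0183] 0.559763299429912
```

Request:
{"api": "apply_moves", "payload": {
  "commands": [
    {"linear":[0,0,0.0005],"delta_rot":[0,0,0],"fingers":255},
    {"linear":[0,0,0.001],"delta_rot":[0,0,0],"fingers":255},
    {"linear":[0,0,0.0013],"delta_rot":[0,0,0],"fingers":255},
    {"linear":[0,0,0.0016],"delta_rot":[0,0,0],"fingers":255},
    {"linear":[0,0,0.0018],"delta_rot":[0,0,0],"fingers":255},
    {"linear":[0,0,0.0018],"delta_rot":[0,0,0],"fingers":255},
    {"linear":[0,0,0.0018],"delta_rot":[0,0,0],"fingers":255},
    {"linear":[0,0,0.0018],"delta_rot":[0,0,0],"fingers":255}
  ]
}}

```text
time: 36.8
tool_pos: [0.6455, 0.0677, 0.0834]
tool_rot: [-0.0, 0.695, 0.719, -0.001]
contact_force: [-3.4, 0.2, 5.6]
gripper_width: 0.56
```

```bash
python3 - <<'E'
from h import *
s=state();print(s['tool_pos'],s['contact_force'],s['gripper_width'])
w=eyes.grab_frame('wrist')[:,:,::-1]
cv2.imwrite('pics/c23.png',cv2.resize(w[150:360,180:380],None,fx=2.8,fy=2.8,interpolation=cv2.INTER_CUBIC))
E
```

```text
[0.6455 0.0677 0.0834] [-3.3566  0.2002  5.5808] 0.5600830228899947
```

View pics/c23.png

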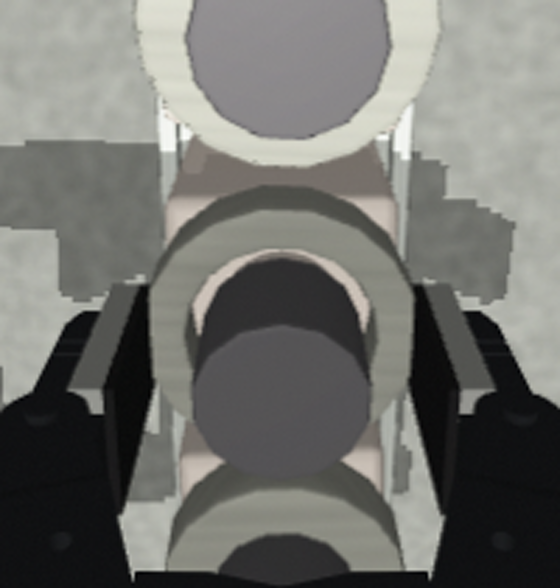

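Contact came at TCP 0.0834, exactly the height expected for the shoulder. Releasing gently and lifting straight up.

Request:
{"api": "apply_moves", "payload": {
  "commands": [
    {"linear":[0,0,-0.001],"delta_rot":[0,0,0],"fingers":255},
    {"linear":[0,0,-0.001],"delta_rot":[0,0,0],"fingers":180},
    {"linear":[0,0,-0.001],"delta_rot":[0,0,0],"fingers":110},
    {"linear":[0,0,-0.001],"delta_rot":[0,0,0],"fingers":60},
    {"linear":[0,0,-0.001],"delta_rot":[0,0,0],"fingers":0},
    {"linear":[0,0,-0.001],"delta_rot":[0,0,0],"fingers":0},
    {"linear":[0,0,-0.001],"delta_rot":[0,0,0],"fingers":0},
    {"linear":[0,0,-0.001],"delta_rot":[0,0,0],"fingers":0}
  ]
}}

```text
time: 37.65
tool_pos: [0.6454, 0.0677, 0.0838]
tool_rot: [-0.0, 0.695, 0.719, -0.001]
contact_force: [-0.1, 0.1, -0.6]
gripper_width: 0.999
```

Request:
{"api": "apply_moves", "payload": {
  "commands": [
    {"linear":[0,0,-0.01],"delta_rot":[0,0,0],"fingers":0},
    {"linear":[0,0,-0.03],"delta_rot":[0,0,0],"fingers":0},
    {"linear":[0,0,-0.06],"delta_rot":[0,0,0],"fingers":0},
    {"linear":[0,0,-0.09],"delta_rot":[0,0,0],"fingers":0},
    {"linear":[0,0,-0.12],"delta_rot":[0,0,0],"fingers":0},
    {"linear":[0,0.04,-0.14],"delta_rot":[0,0,0],"fingers":0},
    {"linear":[0,-0.09,-0.15],"delta_rot":[0,0,0],"fingers":0},
    {"linear":[0,-0.13,-0.15],"delta_rot":[0,0,0],"fingers":0}
  ]
}}

```text
time: 38.45
tool_pos: [0.5881, 0.0655, 0.2289]
tool_rot: [-0.002, 0.695, 0.719, -0.002]
contact_force: [-1.8, -0.8, 0.5]
gripper_width: 1.003
```

Request:
{"api": "apply_moves", "payload": {
  "commands": [
    {"linear":[0,-0.05,0],"delta_rot":[0,0,0],"fingers":0},
    {"linear":[0,-0.09,0],"delta_rot":[0,0,0],"fingers":0},
    {"linear":[0,-0.12,0],"delta_rot":[0,0,0],"fingers":0},
    {"linear":[0,-0.12,0],"delta_rot":[0,0,0],"fingers":0},
    {"linear":[0,-0.12,0],"delta_rot":[0,0,0],"fingers":0},
    {"linear":[0,-0.12,0],"delta_rot":[0,0,0],"fingers":0},
    {"linear":[0,-0.12,0],"delta_rot":[0,0,0],"fingers":0},
    {"linear":[0,-0.12,0],"delta_rot":[0,0,0],"fingers":0}
  ]
}}

```text
time: 39.25
tool_pos: [0.4666, 0.0616, 0.2305]
tool_rot: [-0.001, 0.695, 0.719, -0.001]
contact_force: [0.0, 0.4, -0.6]
gripper_width: 1.003
```

```bash
python3 - <<'E'
from h import *
s=state();print(s['time'],s['tool_pos'],s['contact_force'])
t=eyes.grab_frame('top')[:,:,::-1];cv2.imwrite('pics/t24.png',t)
im=eyes.grab_frame('scene')[:,:,::-1];cv2.imwrite('pics/s24.png',im)
a=cv2.resize(t[140:215,220:380],(780,366),interpolation=cv2.INTER_CUBIC)
b=cv2.resize(im[170:300,240:370],(780,780),interpolation=cv2.INTER_CUBIC)[:,:]
cv2.imwrite('pics/c24a.png',a);cv2.imwrite('pics/c24b.png',cv2.resize(b,(600,600)))
c=cam('top');g=cv2.cvtColor(t,cv2.COLOR_BGR2GRAY)
for x0 in (247,272.4,299.8,326.4,352.6):
    x=int(round(x0));y=171;z=.111 if x0==272.4 else .108
    big=cv2.resize(g[y-10:y+10,x-11:x+12],None,fx=8,fy=8,interpolation=cv2.INTER_CUBIC)
    m=((big<112)&(big>60)).astype('uint8')*255
    ct=max(cv2.findContours(m,cv2.RETR_EXTERNAL,cv2.CHAIN_APPROX_NONE)[0],key=cv2.contourArea);M=cv2.moments(ct)
    u=(M['m10']/M['m00']+.5)/8-.5+x-11;v=(M['m01']/M['m00']+.5)/8-.5+y-10
    print(x0,on_plane(c,[[u,v]],z)[0])
E
```

```text
39.25 [0.4666 0.0616 0.2305] [ 0.0207  0.3595 -0.5912]
247 [0.6425 0.1238 0.108 ]
272.4 [0.6433 0.0672 0.111 ]
299.8 [0.6461 0.0068 0.108 ]
326.4 [ 0.6475 -0.0532  0.108 ]
352.6 [ 0.65  -0.11   0.108]
```

View pics/c24a.png

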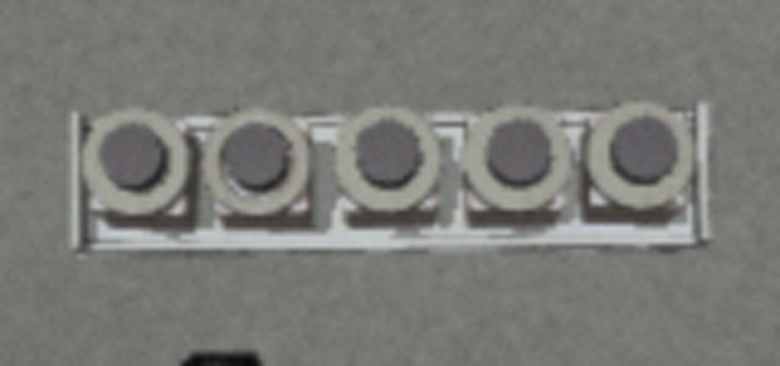

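View pics/c24b.png

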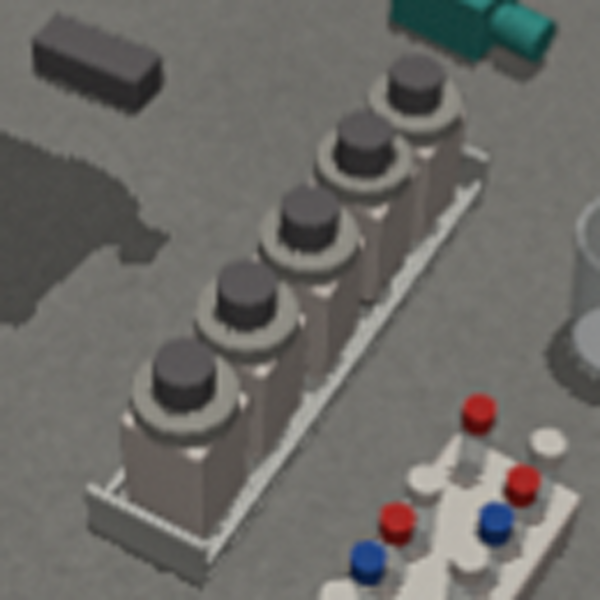

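View pics/t24.png

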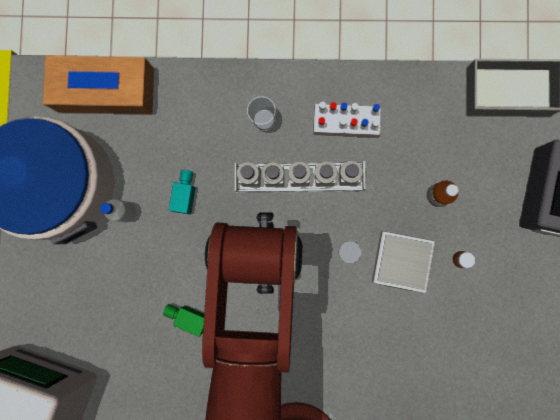

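All five bottles stand in line with their rings on. The placed cap measures (0.643, 0.067) against the pad at (0.645, 0.067), and the neighbours haven't moved. Handing in.

```bash
python3 -c "
from plant import job_done
print(job_done())"
```

```text
the job is handed in; nothing more can be done
None
```

The bottle is back in the lane on the black pad with the steel ring on its shoulder, and the job is handed in at about 39 s of the 72 s allowed. I lifted it from the bench and stood it upright on the balance pan. After letting go completely for well over a second, I regripped it from above and set it on the pad. I then squeezed the ring once from the side to centre it, gripped it and lowered it over the cap.

**Last checks**
- **Bottle on the pad:** the cap centre measures about 2 mm from the pad centre (limit 9 mm). It was set down in line with the lane, and the side view shows it upright.
- **Ring on the shoulder:** it met the shoulder at the expected height (tool at 0.0834 m) and looks flat and centred, like its neighbours.
- **Rest of the lane:** the four neighbours moved less than 1 mm between the pictures just before and after the ring went on. In the last top view the other things on the bench look to be where they were, though the arm hid the slide box.
- **Robot:** the gripper is open and clear, about 0.23 m above the bench.

**Disagreements**
- **First approach to the pan:** it pushed joint 4 to its limit (read -1.0236 against the stated -1.02). I backed off and came in from the other side.
- **Placing on the pad:** the bottle met the pad about 1 mm higher than predicted.
- **Gripping the ring:** the gripper read about 48 mm on the 52 mm ring, and the tool showed 5–8 N upward while gripping at the bench. The ring still lifted level.

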